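Clear the jammed chip trap

TASK

The chip trap of the dust extractor is jammed with bits of wood. Unscrew the hand nut that holds its cover down (it has a left-hand thread, so it comes off clockwise) and stand it upright in the parts dish, raise the cover until it stays up by itself, and put every piece of wood that lies in the trap into the scrap bin. Then lower the cover gently until it is fully shut, never letting it slam, and leave the nut in the dish and the other things on the bench where they are.

Things in the scene. Friction and masses are not known exactly. Their poses are not given: they have to be found in the camera images.
- trap: Chip trap, a fixed grey steel tub under a hinged cover. Origin on the bench under the tub's middle; x points from the front wall to the far, hinged wall, y along the long side. Outer 142 (x) x 332 (y) x 55 mm high, walls and floor 6 mm: the pieces lie 6 mm above the bench. A hose spigot sticks out 20 mm at the +y end; a bracket in front of the front wall carries the upright stud.
- stud (a point): On the axis of the upright threaded stud, 30 mm in front of the trap's front wall, 63 mm above the bench where the nut sits; the stud ends 36 mm higher. Coarse left-hand thread: the nut rises 4.8 mm per rad CLOCKWISE seen from above, with play of about 2.5 mm up and down, 3 mm sideways. It lifts off after about 3.5 to 4.2 rad; counter-clockwise it jams. Let go halfway, it stays.
- nut: Black hand nut, 0.15 kg. Origin at the centre of its underside, z up. Round ribbed cap, 60 mm across, 45 mm high, hollow below; on top a bar grip 56 mm long (nut's x), 16 mm wide (nut's y), from 45 to 76 mm above the origin: grip it across the 16 mm. It starts screwed down on the cover's tongue, its x within 0.3 rad of the trap's x. Let go half unscrewed, it may lean by 0.1 rad.
- cover (a joint): Angle of the hinged aluminium cover, rad: 0 shut, resting on the rim; grows as the front edge is lifted; upright 1.57, stop at 1.75. 0.4 kg, 8 mm thick. Falls shut below about 1.1, held by friction above. Dropped from over 15 mm at the handle it slams. A 50 mm tongue at its front has a slot, open to the front, that straddles the stud: the nut must come off before the cover can be raised.
- cover_handle (a point): Middle of the cover's loop handle: a round steel bar 12 mm thick and 70 mm long along the trap's y, joined to the cover's front edge at its ends, level with the cover, 50 mm in front of the trap's front wall and 80 mm to +y of the stud (59 mm above the bench when shut; free space below). The point moves with the cover.
- cover_hinge (a point): Point on the cover's hinge axis (parallel to the trap's y), in the middle of the trap's far wall, 59 mm above the bench. When shut, the handle lies 196 mm in front of it (-x of the trap), 80 mm to its +y and level with it.
- wedge_a: Wooden wedge, 28 mm wide (its x), 90 mm long (its y), 18 mm thick at the thick end; origin under its middle. If present, it lies flat in the trap, its length roughly along the trap's x.
- wedge_b: Wooden wedge, 28 mm wide (its x), 110 mm long (its y), 18 mm thick at the thick end; origin under its middle. If present, it lies flat in the trap, its length roughly along the trap's x.
- wedge_c: Wooden wedge like wedge_a, 28 (x) x 90 (y) x 18 mm; origin under its middle. If present, it lies flat in the trap, its length roughly along the trap's x.
- comb: Wooden finger-joint test piece, 50 mm wide (its x), 100 mm long (its y), 45 mm high (solid up to 22 mm, five cross fingers above); origin under its middle. If present, it stands in the trap, its length roughly along the trap's x.
- dish: Parts dish: loose square dark steel tray, 120 x 120 mm, walls 20 mm high and 4 mm thick, floor 4 mm, 0.5 kg. Origin under its centre.
- bin: Scrap bin: loose open plywood box, 150 (x) x 210 (y) mm, 50 mm high, walls and floor 6 mm, 0.9 kg. Origin under its centre.
- spacer_0: Pale steel ring, 60 mm across, 20 mm high, on the bench: leave alone. Origin under its centre.
- cutter_bare: Dark steel cutter head, 72 x 75 mm, 26 mm high, on the bench: leave alone. Origin under its centre.

How it is judged:
On the way, in this order (a step that is already met when the one before it is completed fails the run):
1. the nut has been unscrewed and stands upright in the parts dish (x of nut in the frame of dish between -0.045 and 0.045 m and y of nut in the frame of dish between -0.045 and 0.045 m and z of nut in the frame of dish between -0.005 and 0.012 m and angle between nut's own z axis and vertical below 0.15 rad), for 0.2 s.
2. the cover has been raised so far that it stays up (over 1.15 rad) (value of joint cover above 1.15 rad), for 0.3 s.
3. every piece of wood from the trap lies in the scrap bin (x of wedge_a in the frame of bin between -0.072 and 0.072 m and y of wedge_a in the frame of bin between -0.102 and 0.102 m and z of wedge_a in the frame of bin between -0.005 and 0.1 m and x of wedge_b in the frame of bin between -0.072 and 0.072 m and y of wedge_b in the frame of bin between -0.102 and 0.102 m and z of wedge_b in the frame of bin between -0.005 and 0.1 m and x of wedge_c in the frame of bin between -0.072 and 0.072 m and y of wedge_c in the frame of bin between -0.102 and 0.102 m and z of wedge_c in the frame of bin between -0.005 and 0.1 m and x of comb in the frame of bin between -0.072 and 0.072 m and y of comb in the frame of bin between -0.102 and 0.102 m and z of comb in the frame of bin between -0.005 and 0.1 m), for 0.2 s.
4. the cover is shut (value of joint cover below 0.03 rad), for 0.2 s.
At the end, for the whole second after the job is handed in: The nut stands upright (within 0.15 rad) on the dish's floor, its centre within 45 mm of the dish's centre each way; all wood pieces from the trap lie at rest inside the scrap bin; the cover is shut (under 0.03 rad) (all of step 1 and all of step 3 and value of joint cover below 0.03 rad and linear speed of each of nut, wedge_a, wedge_b, wedge_c, comb below 0.02 m/s); the robot touches nothing.
It fails at once if the cover slams shut (faster than 2.4 rad/s within 0.12 rad of shut) (value of joint cover below 0.12 rad and velocity of joint cover below -2.4 rad/s).
It fails at once if a bystander (the steel ring or the cutter head) is moved more than 40 mm (distance of any of spacer_0, cutter_bare from where it was at the start of the episode above 0.04 m).
Of wedge_a, wedge_b, wedge_c, comb only 2 to 4 are there at a start; the rules pass over those that are not, and their reading is None.
At some moment in a run one of dish, bin may be knocked a few centimetres aside while the robot is not near it.
It also fails if it takes over 210 s, if anything falls off the work surface, if the arm or the gripper's body presses on something with over 40 N, if the wrist force passes 120 N, or if a joint passes its speed limit or range.

ROBOT

A 6-joint arm with a two-finger parallel gripper is mounted at the origin on a cart in front of the work surface, level with it; the furniture and walls round the work are solid. World frame = base frame: x ahead of the robot, y to its left, z up, the work surface at z = 0. Lengths are in m, angles in rad, forces in N, time in s.
With the tool pointing down it reaches from about 0.325 to 0.9 m from the base axis. Payload 3.5 kg.
Tool frame: the origin (TCP) lies where the fingers leave the gripper's body, on its centre line; the fingertips stand 73 mm ahead of it and the grasp point (between the pads) lies 54 mm ahead of it (arm.tcp_to_tips is the distance from the TCP to the fingertips, in m); z points along the fingers, y is the direction in which the jaws open and shut (so a half turn about z gives the same grasp; the last joint's range is limited). The gripper opens to 85 mm and grips with 20 to 120 N. Pads are 22 mm wide; open, the fingers measure 114 mm over their backs; the gripper's body (76 mm by 85 mm) begins 54 mm behind the grasp point. The pads swing forward as they close: fully open they stand 13 mm farther back than shut.
Start: joints at [1.04, 0.276, -0.026, 1.268, 0, 1.467], TCP at [0.259, 0.569, 0.304] pointing down, gripper open.
Joint ranges: [-3.12, 3.12], [-0.85, 1.88], [-1.08, 1.24], [-1.95, 2.15], [-1.57, 1.53], [-3.14, 3.14]. Speed limits (rad/s): [2.57, 2.57, 3.14, 3.14, 3.14, 3.14].

INTERFACE

Orientations are given as a unit quaternion [x, y, z, w].
In Python, from cell import arm gives the robot as it stands. The module is installed in compiled form; this text tells all that it offers.
- The arm moves only by the shell command python3 -m crank 'ROWS' [FORCE]. ROWS is JSON, a list of rows, each an object with "claw": the opening, from -1 (shut) to 1 (fully open); "dp": the shift along the tool's x, y, z in mm, a list of three; "angular": the turn, a rotation vector about the tool's x, y, z in degrees, a list of three. In form: [{"claw": claw, "dp": [x, y, z], "angular": [wx, wy, wz]}, ...]. A call has 1 to 20 rows; each row shifts and turns the commanded pose from where the row before left it, along the tool's axes as they then stand; what a row does not reach is not made up. A row lasts 1/10 s, in which the tool goes at most 50 mm and 8.59 degrees, less where a joint would pass 70% of its speed; a pose out of reach is approached as far as the arm can. A call with a gripper value outside its range is refused whole. The fingers move at their own pace and stop on an object; FORCE is the grip in N (left out, the last holds). Time passes only in rows, so rows that do not move let the fingers close. It gives the time, the measured TCP pose, the force and the opening at its end, in the units of the state.
- arm.get_obs(): the state, without advancing time (a new reading comes with each control period).
- arm.camera(name): name is "scene" or "top"; returns the picture (480x640x3 uint8, blue, green, red); there is no depth.
- arm.get_calibration(name): a dict with "K" (3x3 intrinsics, pixels), "world_to_cam" (4x4, takes a point from world to camera coordinates). Camera axes: x right, y up, looking along -z (the intrinsics and any distortion apply to the point x, -y, -z); pixel columns grow to the right and rows downward; lengths in m; the calibration is good to about 2 mm. A picture is of the moment at which its call begins. get_calibration takes no time and is no camera call.
- arm.sign_off(): hands the job in, once; it reports no verdict.
The state is a dict: "time_s": time; "joints": joint angles; "joint_velocities": joint speeds; "joint_efforts": joint torques, N m; "ee_pos": TCP position; "eef_rot": TCP orientation; "ft_force": force on the tool from outside, world axes, zero at the start; "torque": the same for the moment, N m; "gripper_width": finger opening in m.
Only numpy, scipy, OpenCV 4.12 (cv2) and the standard library are available. Lean on these libraries where they do the work, as an engineer would, in place of code of your own. Each camera call takes 0.05 s, during which the arm holds its last target. There are 200 camera calls.

## Working session

There is one attempt and no reset: what is moved stays moved. The work goes in short steps, Python scripts to look and compute and a shell command to move; the robot and the scene stay as the last step left them, time stands still between calls to the robot, and variables do not carry over. Pictures are saved under pics/ and viewed, about 12 in all and at most 16, crops included, and the job is handed in when it is done.

```bash
mkdir -p pics; cat > h.py <<'E'
import numpy as np, cv2
from scipy.spatial.transform import Rotation as R
from cell import arm
def ray(cam,u,v,z):
    c=arm.get_calibration(cam);K=np.array(c["K"]);T=np.linalg.inv(np.array(c["world_to_cam"]))
    d=np.linalg.solve(K,[u,v,1.]);d=T[:3,:3]@[d[0],-d[1],-d[2]];o=T[:3,3]
    return o+d*(z-o[2])/d[2]
def proj(cam,p):
    c=arm.get_calibration(cam);q=np.array(c["world_to_cam"])@np.r_[p,1]
    r=np.array(c["K"])@[q[0],-q[1],-q[2]];return r[:2]/r[2]
def rel(target,quat=None):
    "world target -> tool-frame shift mm"
    o=arm.get_obs();r=R.from_quat(o["eef_rot"]);return np.round(r.inv().apply(np.array(target)-o["ee_pos"])*1000,1)
def snap(cam,name):
    im=arm.camera(cam);cv2.imwrite(f"pics/{name}.png",im);return im
def st():
    o=arm.get_obs();print(round(o["time_s"],2),np.round(o["ee_pos"],4),"\n",np.round(R.from_quat(o["eef_rot"]).as_matrix(),3).tolist(),"F",np.round(o["ft_force"],1),"w",round(o["gripper_width"],4),"j",np.round(o["joints"],2))
E
python3 - <<'E'
from h import *
snap("scene","s0");snap("top","t0");st()
for c in("scene","top"):
    k=arm.get_calibration(c);print({a:np.round(b,3).tolist() for a,b in k.items()}); print(np.linalg.inv(k["world_to_cam"])[:3,3])
E
```

```text
0.1 [0.259  0.5682 0.3028] 
 [[-0.91, 0.415, -0.001], [0.415, 0.91, -0.002], [0.0, -0.002, -1.0]] F [-0.5  0.8 -1. ] w 0.0855 j [ 1.04  0.28 -0.03  1.27  0.    1.47]
{'K': [[458.722, 0.0, 324.223], [0.0, 458.722, 231.009], [0.0, 0.0, 1.0]], 'world_to_cam': [[0.527, -0.85, 0.001, -0.381], [0.544, 0.338, 0.768, -0.299], [-0.653, -0.404, 0.641, -0.801], [0.0, 0.0, 0.0, 1.0]]}
[-0.15938383 -0.54613373  0.74369424]
{'K': [[566.639, 0.0, 320.966], [0.0, 566.639, 233.133], [0.0, 0.0, 1.0]], 'world_to_cam': [[-0.098, -0.995, -0.0, -0.067], [0.975, -0.096, 0.2, -0.519], [-0.199, 0.019, 0.98, -1.253], [0.0, 0.0, 0.0, 1.0]]}
[ 0.25045515 -0.09232796  1.33153168]
```

View pics/t0.png

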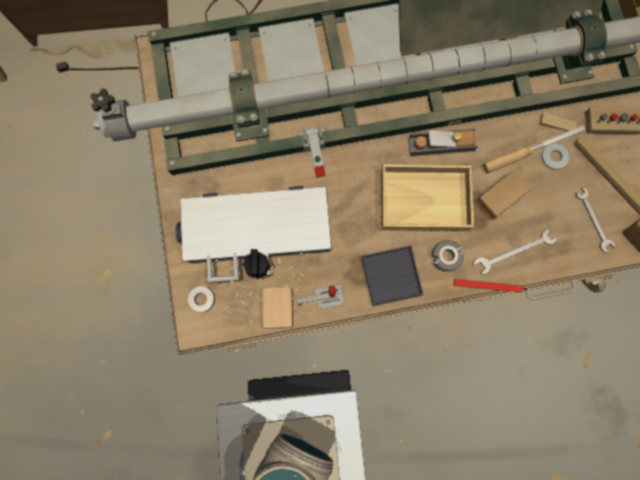

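View pics/s0.png

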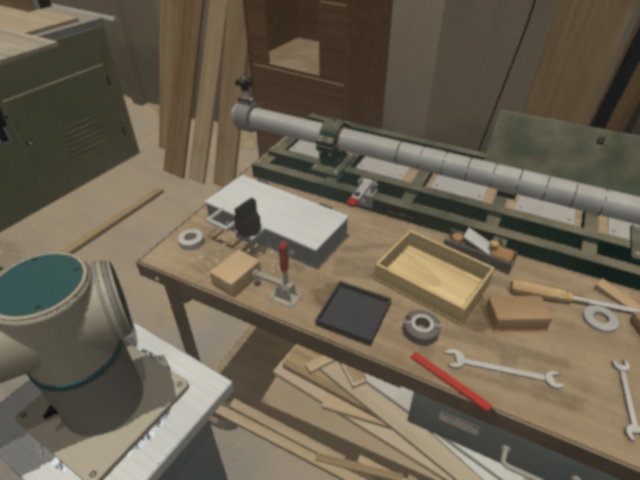

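The top view shows the cover at (180–330, 187–261), the nut at (257,263), the handle loop at (223,268), the dish at (392,275), the bin at (427,197), the ring at (201,299) and the cutter at (448,255). There is a red clamp at (330,293) and a wood block at (278,307). Next I'll measure these.

```bash
python3 - <<'E'
from h import *
im=cv2.imread("pics/t0.png");hsv=cv2.cvtColor(im,cv2.COLOR_BGR2HSV)
def blob(m,x0,y0,x1,y1,n):
    k=np.zeros_like(m);k[y0:y1,x0:x1]=m[y0:y1,x0:x1]
    c=max(cv2.findContours(k,cv2.RETR_EXTERNAL,cv2.CHAIN_APPROX_NONE)[0],key=cv2.contourArea)
    r=cv2.minAreaRect(c);print(n,np.round(r[0],1),np.round(r[1],1),round(r[2],1));return cv2.boxPoints(r)
def rep(b,z,n):
    P=np.array([ray("top",*p,z) for p in b]);print(n,"ctr",np.round(P.mean(0),4),"edges",np.round([P[(i+1)%4]-P[i] for i in range(2)],3).tolist(),"len",np.round([np.linalg.norm(P[(i+1)%4]-P[i]) for i in range(2)],3))
g=im.astype(int);bright=((hsv[...,2]>190)&(hsv[...,1]<40)).astype(np.uint8)
# cover: opening removes handle
b=blob(cv2.morphologyEx(bright,cv2.MORPH_OPEN,np.ones((15,15))),170,175,345,275,"cover");rep(b,0.063,"cover")
b=blob(((hsv[...,2]<95)).astype(np.uint8),355,235,430,312,"dish");rep(b,0.015,"dish")
b=blob(((hsv[...,1]>75)&(hsv[...,2]>60)).astype(np.uint8),375,155,480,235,"bin");rep(b,0.045,"bin")
b=blob((hsv[...,2]<60).astype(np.uint8),235,240,275,285,"nut");rep(b,0.12,"nut")
for n,p,z in(("ring",(201,299),.02),("cutter",(448,255),.026),("nut",(257,263),.12),("hbar",(223,281),.065),("h_l",(208,281),.065),("h_r",(239,277),.065),("clamp red",(332,290),.1),("wood",(278,307),.03),("backclamp",(320,171),.05)):print(n,np.round(ray("top",*p,z),3))
for c,a in(("t0",(160,170,500,350)),("s0",(140,160,520,380))):
    i=cv2.imread(f"pics/{c}.png")[a[1]:a[3],a[0]:a[2]]
    cv2.imwrite(f"pics/{c}c.png",cv2.resize(i,None,fx=2.1,fy=2.1,interpolation=cv2.INTER_CUBIC))
E
```

```text
cover [254.  223.2] [ 60.7 147.3] 85.3
cover ctr [0.5469 0.0327 0.063 ] edges [[-0.005, -0.341, 0.0], [-0.143, 0.003, 0.0]] len [0.341 0.143]
dish [391.1 275.4] [50.9 52.6] 77.7
dish ctr [ 0.4018 -0.2716  0.015 ] edges [[0.015, -0.124, 0.0], [-0.119, -0.01, -0.0]] len [0.125 0.119]
bin [427.  194.5] [ 79. 104.] 90.0
bin ctr [ 0.5805 -0.375   0.045 ] edges [[-0.024, -0.247, 0.0], [-0.19, 0.03, 0.0]] len [0.248 0.192]
nut [255.6 264.2] [28.1 23.7] 59.7
nut ctr [0.4422 0.0309 0.12  ] edges [[0.022, -0.046, 0.0], [-0.056, -0.026, 0.0]] len [0.051 0.062]
ring [0.389 0.172 0.02 ]
cutter [ 0.434 -0.408  0.026]
nut [0.444 0.028 0.12 ]
hbar [0.42  0.112 0.065]
h_l [0.423 0.146 0.065]
h_r [0.425 0.076 0.065]
clamp red [ 0.372 -0.128  0.1  ]
wood [ 0.353 -0.003  0.03 ]
backclamp [ 0.66 -0.13  0.05]
```

View pics/t0c.png

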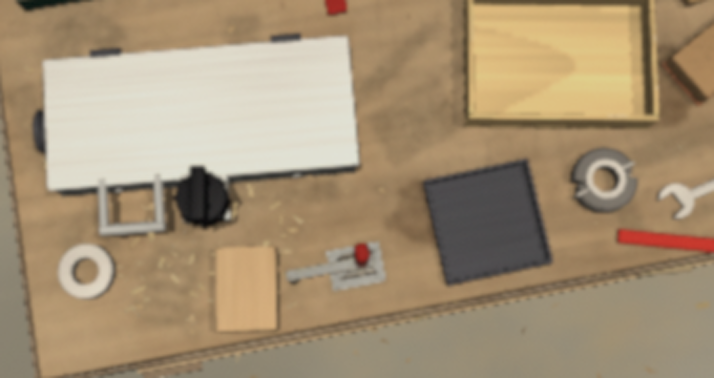

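```bash
python3 - <<'E'
from h import *
a=cv2.imread("pics/t0.png")[240:290,230:285];b=cv2.imread("pics/s0.png")[190:240,220:275]
f=lambda i:cv2.resize(np.clip(i.astype(float)*2.2,0,255).astype(np.uint8),None,fx=7,fy=7,interpolation=cv2.INTER_CUBIC)
cv2.imwrite("pics/nut.png",np.hstack([f(a),f(b)]))
for z in(.108,.139):
  for x in(-.028,.028): print(proj("top",[.445+x,.031,z]),proj("scene",[.445+x,.031,z]))
im=cv2.imread("pics/s0.png");print("redtop two view:",ray("scene",284,244,.1),ray("top",332,289,.1),ray("scene",284,244,.07),ray("top",332,289,.07))
E
```

```text
[257.01812602 276.39683271] [239.54115547 221.53498568]
[255.07542271 251.07062371] [255.32371422 208.58478473]
[255.39417344 274.5670376 ] [237.86661211 210.39608925]
[253.41765196 248.62206481] [254.01184593 197.59098398]
redtop two view: [ 0.41490025 -0.0909135   0.1       ] [ 0.37457382 -0.12835435  0.1       ] [ 0.44166532 -0.06969751  0.07      ] [ 0.37759734 -0.12923195  0.07      ]
```

View pics/nut.png

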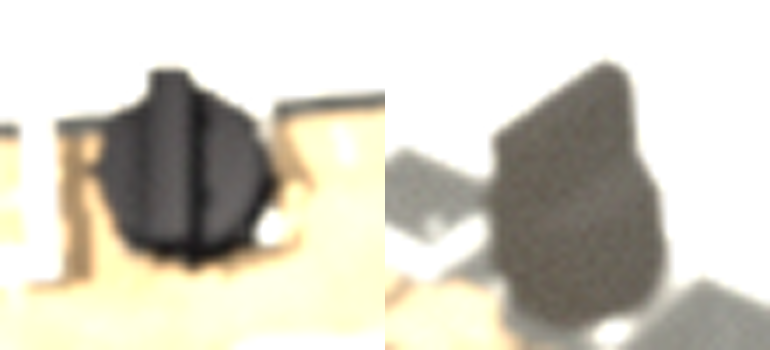

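```bash
python3 -m crank '[{"claw":1,"dp":[0,0,0],"angular":[0,0,-8.5]},{"claw":1,"dp":[0,0,0],"angular":[0,0,-8.5]},{"claw":1,"dp":[0,0,0],"angular":[0,0,-8.5]},{"claw":1,"dp":[0,0,0],"angular":[0,0,-8.5]},{"claw":1,"dp":[0,0,0],"angular":[0,0,-8.5]},{"claw":1,"dp":[0,0,0],"angular":[0,0,-8.5]},{"claw":1,"dp":[0,0,0],"angular":[0,0,-8.5]},{"claw":1,"dp":[0,0,0],"angular":[0,0,-8.5]},{"claw":1,"dp":[0,0,0],"angular":[0,0,-8.5]},{"claw":1,"dp":[0,0,0],"angular":[0,0,-8.5]},{"claw":1,"dp":[0,0,0],"angular":[0,0,-8.5]},{"claw":1,"dp":[0,0,0],"angular":[0,0,-8.5]},{"claw":1,"dp":[0,0,0],"angular":[0,0,-8.5]},{"claw":1,"dp":[0,0,0],"angular":[0,0,-8.5]},{"claw":1,"dp":[0,0,0],"angular":[0,0,-8.5]},{"claw":1,"dp":[0,0,0],"angular":[0,0,-8.5]},{"claw":1,"dp":[0,0,0],"angular":[0,0,-8.5]},{"claw":1,"dp":[0,0,0],"angular":[0,0,-8.5]},{"claw":1,"dp":[0,0,0],"angular":[0,0,-8.5]},{"claw":1,"dp":[0,0,0],"angular":[0,0,-8.5]}]' 60; python3 -c "
from h import *
st();print(rel([.445,.031,.3]))"
```

```text
time_s: 2.1
ee_pos: [0.2591, 0.5684, 0.3032]
eef_rot: [0.956, -0.294, -0.0, 0.001]
ft_force: [-0.4, 0.4, 1.0]
gripper_width: 0.0856
2.1 [0.2591 0.5684 0.3032] 
 [[0.827, -0.562, -0.001], [-0.562, -0.827, -0.001], [0.0, 0.001, -1.0]] F [-0.4  0.4  1. ] w 0.0856 j [ 1.04  0.28 -0.03  1.27  0.   -1.51]
[455.6 340.3   3.7]
```

The nut's bar lies along the world x axis to within about 0.02 rad (ends at 254,250 and 255,275), and the nut is near (0.443, 0.031). The red clamp handle reaches z≈0.15. I'll move above the nut.

```bash
python3 -m crank '[{"claw":1,"dp":[38,28.4,0],"angular":[0,0,0]},{"claw":1,"dp":[38,28.4,0],"angular":[0,0,0]},{"claw":1,"dp":[38,28.4,0],"angular":[0,0,0]},{"claw":1,"dp":[38,28.4,0],"angular":[0,0,0]},{"claw":1,"dp":[38,28.4,0],"angular":[0,0,0]},{"claw":1,"dp":[38,28.4,0],"angular":[0,0,0]},{"claw":1,"dp":[38,28.4,0],"angular":[0,0,0]},{"claw":1,"dp":[38,28.4,0],"angular":[0,0,0]},{"claw":1,"dp":[38,28.4,0],"angular":[0,0,0]},{"claw":1,"dp":[38,28.4,0],"angular":[0,0,0]},{"claw":1,"dp":[38,28.4,0],"angular":[0,0,0]},{"claw":1,"dp":[38,28.4,0],"angular":[0,0,0]},{"claw":1,"dp":[0,0,0],"angular":[0,0,-8.5]},{"claw":1,"dp":[0,0,0],"angular":[0,0,-8.5]},{"claw":1,"dp":[0,0,0],"angular":[0,0,-8.5]},{"claw":1,"dp":[0,0,0],"angular":[0,0,-8.5]},{"claw":1,"dp":[0,0,0],"angular":[0,0,0]},{"claw":1,"dp":[0,0,0],"angular":[0,0,0]}]'; python3 -c "
from h import *
st();print(rel([.443,.031,.184]));snap('top','t1')"
```

```text
time_s: 3.9
ee_pos: [0.4422, 0.0483, 0.3036]
eef_rot: [1.0, -0.015, -0.001, 0.007]
ft_force: [-0.9, -0.6, 0.0]
gripper_width: 0.0858
3.9 [0.4422 0.0483 0.3036] 
 [[1.0, -0.03, -0.001], [-0.03, -0.999, -0.014], [-0.001, 0.014, -1.0]] F [-0.9 -0.6  0. ] w 0.0858 j [-0.03 -0.05 -0.39  1.22 -0.01 -3.14]
[  1.4  15.6 119.8]
```

View pics/t1.png

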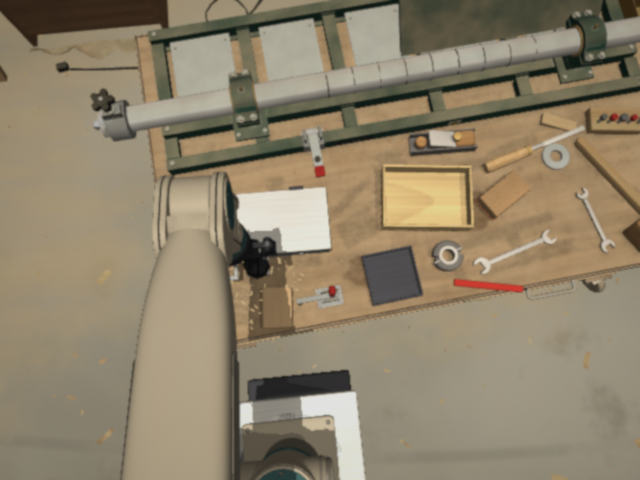

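```bash
python3 -m crank '[{"claw":1,"dp":[0,0,0],"angular":[0,0,5]},{"claw":1,"dp":[1,15,0],"angular":[0.8,0,0]},{"claw":1,"dp":[0,0,35],"angular":[0,0,0]},{"claw":1,"dp":[0,0,0],"angular":[0,0,0]}]'; python3 -c "
from h import *
st();print(rel([.443,.031,.184]))
print(R.from_quat(arm.get_obs()['eef_rot']).inv().apply([0,0,-1]))"
```

```text
time_s: 4.35
ee_pos: [0.4389, 0.0328, 0.2656]
eef_rot: [0.998, -0.06, -0.003, -0.0]
ft_force: [-1.6, -0.5, -0.6]
gripper_width: 0.0852
4.35 [0.4389 0.0328 0.2656] 
 [[0.993, -0.119, -0.007], [-0.119, -0.993, 0.001], [-0.007, 0.0, -1.0]] F [-1.6 -0.5 -0.6] w 0.0852 j [-0.07 -0.03 -0.46  1.15  0.   -3.09]
[ 4.8  1.3 81.6]
[ 6.77919450e-03 -1.45653322e-04  9.99977010e-01]
```

```bash
python3 -m crank '[{"claw":1,"dp":[4.8,1.3,0],"angular":[0,0.4,0]},{"claw":1,"dp":[0,0,27],"angular":[0,0,0]},{"claw":1,"dp":[0,0,27],"angular":[0,0,0]},{"claw":1,"dp":[0,0,26],"angular":[0,0,0]},{"claw":1,"dp":[0,0,0],"angular":[0,0,0]},{"claw":-1,"dp":[0,0,0],"angular":[0,0,0]},{"claw":-1,"dp":[0,0,0],"angular":[0,0,0]},{"claw":-1,"dp":[0,0,0],"angular":[0,0,0]},{"claw":-1,"dp":[0,0,0],"angular":[0,0,0]},{"claw":-1,"dp":[0,0,0],"angular":[0,0,0]},{"claw":-1,"dp":[0,0,0],"angular":[0,0,0]}]' 60; python3 -c "
from h import *
st()"
```

```text
time_s: 5.45
ee_pos: [0.4476, 0.0314, 0.1898]
eef_rot: [0.998, -0.059, 0.005, -0.0]
ft_force: [-0.9, -0.0, 2.6]
gripper_width: 0.0146
5.45 [0.4476 0.0314 0.1898] 
 [[0.993, -0.118, 0.01], [-0.118, -0.993, -0.0], [0.01, -0.001, -1.0]] F [-0.9 -0.   2.6] w 0.0146 j [-0.07  0.05 -0.55  0.96  0.   -3.1 ]
```

Gripped (14.6 mm). Next I'll unscrew clockwise (+z tool), rising 0.7 mm per row.

```bash
python3 -m crank '[{"claw":-1,"dp":[0,0,-0.7],"angular":[0,0,8.5]},{"claw":-1,"dp":[0,0,-0.7],"angular":[0,0,8.5]},{"claw":-1,"dp":[0,0,-0.7],"angular":[0,0,8.5]},{"claw":-1,"dp":[0,0,-0.7],"angular":[0,0,8.5]},{"claw":-1,"dp":[0,0,-0.7],"angular":[0,0,8.5]},{"claw":-1,"dp":[0,0,-0.7],"angular":[0,0,8.5]}]'; python3 -c "
from h import *
st()"
```

```text
time_s: 6.05
ee_pos: [0.4465, 0.0313, 0.1929]
eef_rot: [0.874, -0.486, 0.003, -0.001]
ft_force: [-0.4, 0.6, -1.2]
gripper_width: 0.0148
6.05 [0.4465 0.0313 0.1929] 
 [[0.528, -0.849, 0.007], [-0.849, -0.528, -0.001], [0.004, -0.005, -1.0]] F [-0.4  0.6 -1.2] w 0.0148 j [-0.07  0.05 -0.55  0.97 -0.   -2.2 ]
```

```bash
python3 -m crank '[{"claw":-1,"dp":[0,0,-0.7],"angular":[0,0,8.5]},{"claw":-1,"dp":[0,0,-0.7],"angular":[0,0,8.5]},{"claw":-1,"dp":[0,0,-0.7],"angular":[0,0,8.5]},{"claw":-1,"dp":[0,0,-0.7],"angular":[0,0,8.5]},{"claw":-1,"dp":[0,0,-0.7],"angular":[0,0,8.5]},{"claw":-1,"dp":[0,0,-0.7],"angular":[0,0,8.5]},{"claw":-1,"dp":[0,0,-0.7],"angular":[0,0,8.5]},{"claw":-1,"dp":[0,0,-0.7],"angular":[0,0,8.5]},{"claw":-1,"dp":[0,0,-0.7],"angular":[0,0,8.5]},{"claw":-1,"dp":[0,0,-0.7],"angular":[0,0,8.5]},{"claw":-1,"dp":[0,0,-0.7],"angular":[0,0,8.5]},{"claw":-1,"dp":[0,0,-0.7],"angular":[0,0,8.5]},{"claw":-1,"dp":[0,0,-0.7],"angular":[0,0,8.5]},{"claw":-1,"dp":[0,0,-0.7],"angular":[0,0,8.5]},{"claw":-1,"dp":[0,0,-0.7],"angular":[0,0,8.5]},{"claw":-1,"dp":[0,0,-0.7],"angular":[0,0,8.5]},{"claw":-1,"dp":[0,0,-0.7],"angular":[0,0,8.5]},{"claw":-1,"dp":[0,0,-0.7],"angular":[0,0,8.5]},{"claw":-1,"dp":[0,0,-0.7],"angular":[0,0,8.5]},{"claw":-1,"dp":[0,0,-0.7],"angular":[0,0,8.5]}]'; python3 -c "
from h import *
st()"
```

```text
time_s: 8.05
ee_pos: [0.4446, 0.033, 0.2065]
eef_rot: [0.407, 0.913, 0.003, 0.0]
ft_force: [-2.8, 4.4, 0.8]
gripper_width: 0.0147
8.05 [0.4446 0.033  0.2065] 
 [[-0.668, 0.744, 0.003], [0.744, 0.668, 0.005], [0.002, 0.005, -1.0]] F [-2.8  4.4  0.8] w 0.0147 j [-0.07  0.03 -0.53  1.    0.    0.77]
```

```bash
python3 -m crank '[{"claw":-1,"dp":[0,0,-0.7],"angular":[0,0,8.5]},{"claw":-1,"dp":[0,0,-0.7],"angular":[0,0,8.5]},{"claw":-1,"dp":[0,0,-0.7],"angular":[0,0,8.5]},{"claw":-1,"dp":[0,0,-2],"angular":[0,0,4]},{"claw":-1,"dp":[0,0,-3],"angular":[0,0,0]},{"claw":-1,"dp":[0,0,0],"angular":[0,0,0]}]'; python3 -c "
from h import *
st()"
```

```text
time_s: 8.65
ee_pos: [0.4447, 0.0331, 0.2133]
eef_rot: [0.624, 0.781, 0.003, -0.0]
ft_force: [-2.6, 4.4, -0.1]
gripper_width: 0.0144
8.65 [0.4447 0.0331 0.2133] 
 [[-0.221, 0.975, 0.003], [0.975, 0.221, 0.005], [0.004, 0.004, -1.0]] F [-2.6  4.4 -0.1] w 0.0144 j [-0.07  0.03 -0.52  1.02  0.01  1.27]
```

```bash
python3 -m crank '[{"claw":-1,"dp":[0,0,-5],"angular":[0,0,0]},{"claw":-1,"dp":[0,0,-10],"angular":[0,0,0]},{"claw":-1,"dp":[0,0,-20],"angular":[0,0,0]},{"claw":-1,"dp":[0,0,-25],"angular":[0,0,0]},{"claw":-1,"dp":[0,0,-30],"angular":[0,0,0]},{"claw":-1,"dp":[0,0,-30],"angular":[0,0,0]},{"claw":-1,"dp":[0,0,0],"angular":[0,0,0]}]'; python3 -c "
from h import *
st();print(rel([.402,-.2716,.33]));snap('top','t2')
im=cv2.imread('pics/t2.png');hsv=cv2.cvtColor(im,cv2.COLOR_BGR2HSV);m=(hsv[...,2]<95).astype(np.uint8);k=m*0;k[235:312,355:432]=m[235:312,355:432]
c=max(cv2.findContours(k,0,1)[0],key=cv2.contourArea);print(cv2.minAreaRect(c))
cv2.imwrite('pics/t2c.png',cv2.resize(im[150:330,160:480],None,fx=2,fy=2))
"
```

```text
time_s: 9.35
ee_pos: [0.4486, 0.0308, 0.3397]
eef_rot: [0.624, 0.781, 0.005, 0.008]
ft_force: [0.8, -0.6, -1.9]
gripper_width: 0.0147
9.35 [0.4486 0.0308 0.3397] 
 [[-0.22, 0.975, 0.018], [0.975, 0.22, -0.003], [-0.007, 0.017, -1.0]] F [ 0.8 -0.6 -1.9] w 0.0147 j [-0.07 -0.07 -0.34  1.28 -0.    1.27]
[-284.7 -112.1    9.7]
((391.16607666015625, 275.4638977050781), (50.68571090698242, 52.555091857910156), 77.73522186279297)
```

View pics/t2c.png

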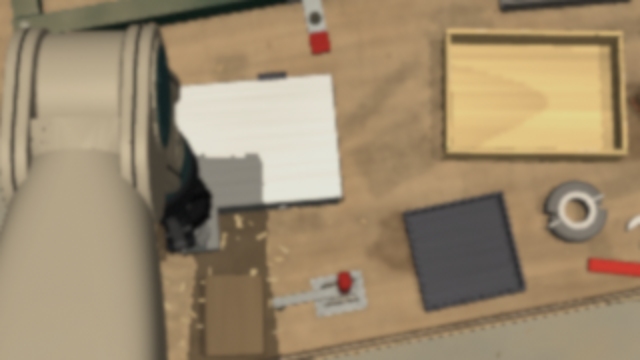

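```bash
python3 -m crank '[{"claw":-1,"dp":[-35.6,-14,0],"angular":[0,0,0]},{"claw":-1,"dp":[-35.6,-14,0],"angular":[0,0,0]},{"claw":-1,"dp":[-35.6,-14,0],"angular":[0,0,0]},{"claw":-1,"dp":[-35.6,-14,0],"angular":[0,0,0]},{"claw":-1,"dp":[-35.6,-14,0],"angular":[0,0,0]},{"claw":-1,"dp":[-35.6,-14,0],"angular":[0,0,0]},{"claw":-1,"dp":[-35.6,-14,0],"angular":[0,0,0]},{"claw":-1,"dp":[-35.6,-14,0],"angular":[0,0,0]},{"claw":-1,"dp":[0,0,0],"angular":[0,0,0]},{"claw":-1,"dp":[0,0,0],"angular":[0,0,0]}]'; cat >> h.py <<'E'
def tilt():
    o=arm.get_obs();d=R.from_quat(o['eef_rot']).inv().apply([0,0,-1]);print("level turn deg",np.round(np.degrees([-d[1],d[0]]),2))
E
python3 -c "
from h import *
st();tilt();print(rel([.402,-.2716,.15]))"
```

```text
time_s: 10.4
ee_pos: [0.3985, -0.2714, 0.3328]
eef_rot: [0.625, 0.78, 0.002, 0.002]
ft_force: [-0.7, 0.6, -1.3]
gripper_width: 0.0146
10.4 [ 0.3985 -0.2714  0.3328] 
 [[-0.218, 0.976, 0.006], [0.976, 0.218, 0.001], [0.0, 0.006, -1.0]] F [-0.7  0.6 -1.3] w 0.0146 j [-0.73  0.   -0.28  1.28  0.    0.62]
level turn deg [ 0.33 -0.  ]
[ -1.    2.3 182.8]
```

```bash
python3 -m crank '[{"claw":-1,"dp":[-1,2.3,30],"angular":[0.3,0,0]},{"claw":-1,"dp":[0,0,40],"angular":[0,0,0]},{"claw":-1,"dp":[0,0,40],"angular":[0,0,0]},{"claw":-1,"dp":[0,0,40],"angular":[0,0,0]},{"claw":-1,"dp":[0,0,28],"angular":[0,0,0]},{"claw":-1,"dp":[0,0,10],"angular":[0,0,0]},{"claw":-1,"dp":[0,0,0],"angular":[0,0,0]},{"claw":-1,"dp":[0,0,0],"angular":[0,0,0]}]'; python3 -c "
from h import *
st();tilt();print(rel([.402,-.2716,.132]))"
```

```text
time_s: 11.2
ee_pos: [0.4033, -0.2719, 0.1474]
eef_rot: [0.624, 0.781, 0.0, 0.003]
ft_force: [0.0, 0.1, -0.8]
gripper_width: 0.0148
11.2 [ 0.4033 -0.2719  0.1474] 
 [[-0.221, 0.975, 0.004], [0.975, 0.221, -0.003], [-0.004, 0.003, -1.0]] F [ 0.   0.1 -0.8] w 0.0148 j [-0.73  0.17 -0.52  0.87  0.    0.62]
level turn deg [0.2  0.22]
[ 0.7 -1.3 15.4]
```

```bash
python3 -m crank '[{"claw":-1,"dp":[0,0,5],"angular":[0,0,0]},{"claw":-1,"dp":[0,0,3],"angular":[0,0,0]},{"claw":-1,"dp":[0,0,2],"angular":[0,0,0]},{"claw":-1,"dp":[0,0,2],"angular":[0,0,0]},{"claw":-1,"dp":[0,0,0],"angular":[0,0,0]}]'; python3 -c "
from h import *
st()"
```

```text
time_s: 11.7
ee_pos: [0.4024, -0.2718, 0.1341]
eef_rot: [0.624, 0.781, 0.0, 0.002]
ft_force: [-0.4, -0.2, -0.7]
gripper_width: 0.0143
11.7 [ 0.4024 -0.2718  0.1341] 
 [[-0.22, 0.975, 0.003], [0.975, 0.22, -0.001], [-0.002, 0.002, -1.0]] F [-0.4 -0.2 -0.7] w 0.0143 j [-0.73  0.19 -0.53  0.85  0.    0.62]
```

```bash
python3 -m crank '[{"claw":-1,"dp":[0,0,1.5],"angular":[0,0,0]},{"claw":-1,"dp":[0,0,1.5],"angular":[0,0,0]},{"claw":-1,"dp":[0,0,1.5],"angular":[0,0,0]},{"claw":-1,"dp":[0,0,0],"angular":[0,0,0]}]'; python3 -c "
from h import *
st()"
```

```text
time_s: 12.1
ee_pos: [0.4027, -0.2722, 0.1308]
eef_rot: [0.624, 0.781, -0.0, 0.002]
ft_force: [-2.6, 0.9, 6.3]
gripper_width: 0.0149
12.1 [ 0.4027 -0.2722  0.1308] 
 [[-0.22, 0.975, 0.003], [0.975, 0.22, -0.002], [-0.003, 0.002, -1.0]] F [-2.6  0.9  6.3] w 0.0149 j [-0.73  0.19 -0.54  0.84  0.    0.62]
```

Contact at 6 N; I'll release, lift and check the dish.

```bash
python3 -m crank '[{"claw":0,"dp":[0,0,0],"angular":[0,0,0]},{"claw":0,"dp":[0,0,0],"angular":[0,0,0]},{"claw":0,"dp":[0,0,0],"angular":[0,0,0]},{"claw":0,"dp":[0,0,-15],"angular":[0,0,0]},{"claw":0,"dp":[0,0,-40],"angular":[0,0,0]},{"claw":-0.2,"dp":[0,0,-45],"angular":[0,0,0]},{"claw":-0.2,"dp":[0,0,-45],"angular":[0,0,4.2]},{"claw":-0.2,"dp":[0,0,-20],"angular":[0,0,8.5]},{"claw":-0.2,"dp":[0,0,0],"angular":[0,0,0]}]' 40; python3 -c "
from h import *
st();tilt();print(rel([.4245,.111,.25]))"
```

```text
time_s: 13.0
ee_pos: [0.4039, -0.2731, 0.2989]
eef_rot: [0.707, 0.707, 0.001, 0.006]
ft_force: [1.0, -0.2, -0.1]
gripper_width: 0.0343
13.0 [ 0.4039 -0.2731  0.2989] 
 [[0.001, 1.0, 0.009], [1.0, -0.001, -0.007], [-0.007, 0.009, -1.0]] F [ 1.  -0.2 -0.1] w 0.0343 j [-0.73  0.03 -0.33  1.2   0.    0.84]
level turn deg [0.53 0.42]
[384.5  19.9  46.2]
```

```bash
python3 -m crank '[{"claw":-0.2,"dp":[38.4,2,0],"angular":[0,0,0]},{"claw":-0.2,"dp":[38.4,2,0],"angular":[0,0,0]},{"claw":-0.2,"dp":[38.4,2,0],"angular":[0,0,0]},{"claw":-0.2,"dp":[38.4,2,0],"angular":[0,0,0]},{"claw":-0.2,"dp":[38.4,2,0],"angular":[0,0,0]},{"claw":-0.2,"dp":[38.4,2,0],"angular":[0,0,0]},{"claw":-0.2,"dp":[38.4,2,0],"angular":[0,0,0]},{"claw":-0.2,"dp":[38.4,2,0],"angular":[0,0,0]},{"claw":-0.2,"dp":[38.4,2,20],"angular":[0,0,0]},{"claw":-0.2,"dp":[38.4,2,20],"angular":[0.2,0.2,0]},{"claw":-0.2,"dp":[0,0,20],"angular":[0,0,0]},{"claw":-0.2,"dp":[0,0,0],"angular":[0,0,0]},{"claw":-0.2,"dp":[0,0,0],"angular":[0,0,0]}]'; python3 -c "
from h import *
st();tilt();print(rel([.4245,.111,.113]));a=snap('scene','s3');b=snap('top','t3')
cv2.imwrite('pics/c3.png',np.hstack([cv2.resize(a[150:360,150:450],(400,280)),cv2.resize(b[180:320,180:440],(400,215)).__class__ and cv2.copyMakeBorder(cv2.resize(b[150:330,180:440],(400,277)),0,3,0,0,0)]))"
```

```text
time_s: 14.3
ee_pos: [0.421, 0.1122, 0.233]
eef_rot: [0.707, 0.708, -0.001, -0.002]
ft_force: [-0.7, -0.2, -0.1]
gripper_width: 0.0342
14.3 [0.421  0.1122 0.233 ] 
 [[-0.001, 1.0, -0.004], [1.0, 0.001, 0.001], [0.001, -0.004, -1.0]] F [-0.7 -0.2 -0.1] w 0.0342 j [ 0.11 -0.01 -0.51  1.07  0.    1.68]
level turn deg [-0.21 -0.07]
[ -1.4   3.9 120. ]
```

View pics/c3.png

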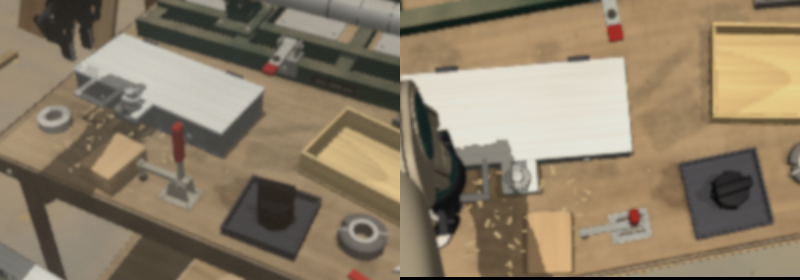

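The nut stands upright in the dish at crop (732,188), and the cover's tongue and stud are free. I'll descend onto the handle and grip it.

```bash
python3 -m crank '[{"claw":-0.2,"dp":[-1,3.5,30],"angular":[-0.2,0,0]},{"claw":-0.2,"dp":[0,0,30],"angular":[0,0,0]},{"claw":-0.2,"dp":[0,0,30],"angular":[0,0,0]},{"claw":-0.2,"dp":[0,0,20],"angular":[0,0,0]},{"claw":-0.2,"dp":[0,0,9],"angular":[0,0,0]},{"claw":-0.2,"dp":[0,0,0],"angular":[0,0,0]},{"claw":-0.2,"dp":[0,0,0],"angular":[0,0,0]},{"claw":-1,"dp":[0,0,0],"angular":[0,0,0]},{"claw":-1,"dp":[0,0,0],"angular":[0,0,0]},{"claw":-1,"dp":[0,0,0],"angular":[0,0,0]}]' 30; python3 -c "
from h import *
st();tilt()"
```

```text
time_s: 15.4
ee_pos: [0.4265, 0.1117, 0.1165]
eef_rot: [0.707, 0.707, 0.002, 0.001]
ft_force: [-0.8, -0.3, 4.4]
gripper_width: 0.0107
15.4 [0.4265 0.1117 0.1165] 
 [[-0.0, 1.0, 0.005], [1.0, 0.0, 0.002], [0.002, 0.005, -1.0]] F [-0.8 -0.3  4.4] w 0.0107 j [ 0.11  0.14 -0.64  0.78  0.    1.68]
level turn deg [ 0.27 -0.1 ]
```

```bash
python3 -m crank '[{"claw":-1,"dp":[0,1.0,-19.6],"angular":[0,0,0]},{"claw":-1,"dp":[0,2.9,-19.4],"angular":[0,0,0]},{"claw":-1,"dp":[0,4.9,-19],"angular":[0,0,0]},{"claw":-1,"dp":[0,6.7,-18.4],"angular":[0,0,0]},{"claw":-1,"dp":[0,0,0],"angular":[0,0,0]}]' 30; python3 -c "
from h import *
st();tilt()"
```

```text
time_s: 15.9
ee_pos: [0.4415, 0.1115, 0.1939]
eef_rot: [0.707, 0.707, 0.002, 0.001]
ft_force: [-2.8, -0.4, 0.6]
gripper_width: 0.0108
15.9 [0.4415 0.1115 0.1939] 
 [[-0.0, 1.0, 0.004], [1.0, 0.0, 0.002], [0.002, 0.004, -1.0]] F [-2.8 -0.4  0.6] w 0.0108 j [ 0.1   0.06 -0.53  0.97  0.    1.68]
level turn deg [ 0.24 -0.09]
```

```bash
python3 -m crank '[{"claw":-1,"dp":[0,8.5,-17.6],"angular":[0,0,0]},{"claw":-1,"dp":[0,10.2,-16.7],"angular":[0,0,0]},{"claw":-1,"dp":[0,11.9,-15.6],"angular":[0,0,0]},{"claw":-1,"dp":[0,13.3,-14.3],"angular":[0,0,0]},{"claw":-1,"dp":[0,14.7,-12.9],"angular":[0,0,0]},{"claw":-1,"dp":[0,15.9,-11.4],"angular":[0,0,0]},{"claw":-1,"dp":[0,17,-9.7],"angular":[0,0,0]},{"claw":-1,"dp":[0,17.9,-8],"angular":[0,0,0]},{"claw":-1,"dp":[0,18.6,-6.2],"angular":[0,0,0]},{"claw":-1,"dp":[0,19.1,-4.3],"angular":[0,0,0]},{"claw":-1,"dp":[0,19.5,-2.4],"angular":[0,0,0]},{"claw":-1,"dp":[0,19.6,-0.4],"angular":[0,0,0]},{"claw":-1,"dp":[0,0,0],"angular":[0,0,0]},{"claw":-1,"dp":[0,0,0],"angular":[0,0,0]}]' 30; python3 -c "
from h import *
st();tilt();snap('scene','s4')"
```

```text
time_s: 17.3
ee_pos: [0.6291, 0.1092, 0.3133]
eef_rot: [0.708, 0.706, 0.002, 0.004]
ft_force: [0.5, -7.7, 4.8]
gripper_width: 0.0109
17.3 [0.6291 0.1092 0.3133] 
 [[0.002, 1.0, 0.008], [1.0, -0.002, -0.003], [-0.003, 0.008, -1.0]] F [ 0.5 -7.7  4.8] w 0.0109 j [ 0.07  0.29  0.01  1.28 -0.    1.64]
level turn deg [0.47 0.2 ]
```

View pics/s4.png

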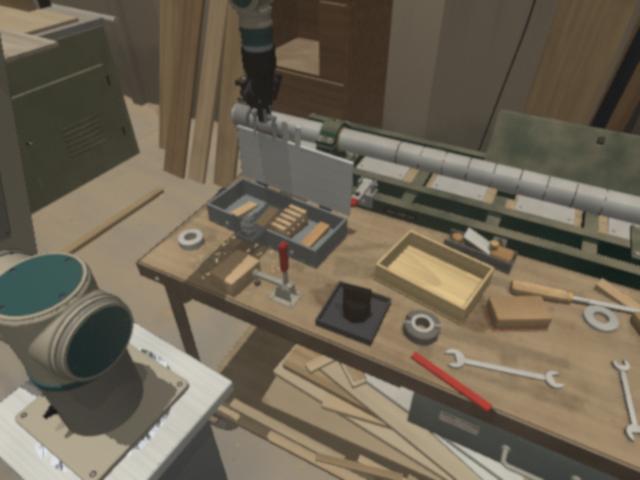

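The cover is up at about 1.6 rad. Inside I can see wedges near (243,208), (265,219) and (316,235), and the comb at (290,217). I'll release and retreat for a top view.

```bash
python3 -m crank '[{"claw":-0.3,"dp":[0,0,0],"angular":[0,0,0]},{"claw":-0.3,"dp":[0,0,0],"angular":[0,0,0]},{"claw":-0.3,"dp":[0,0,-15],"angular":[0,0,0]},{"claw":-0.3,"dp":[0,0,-30],"angular":[0.3,0,0]},{"claw":-0.3,"dp":[0,-20,-30],"angular":[0,0,0]},{"claw":-0.3,"dp":[0,-45,0],"angular":[0,0,0]},{"claw":-0.3,"dp":[0,-45,0],"angular":[0,0,0]},{"claw":-0.3,"dp":[-45,-45,0],"angular":[0,0,0]},{"claw":-0.3,"dp":[-45,-45,0],"angular":[0,0,0]},{"claw":-0.3,"dp":[-45,0,0],"angular":[0,0,0]},{"claw":-0.3,"dp":[-45,0,0],"angular":[0,0,0]},{"claw":-0.3,"dp":[-45,0,0],"angular":[0,0,0]},{"claw":-0.3,"dp":[-45,0,0],"angular":[0,0,0]},{"claw":-0.3,"dp":[0,0,0],"angular":[0,0,0]}]' 60; python3 -c "
from h import *
st();tilt();a=snap('top','t5');s=snap('scene','s5')
cv2.imwrite('pics/c5.png',np.vstack([cv2.resize(a[170:300,170:370],None,fx=3.2,fy=3.2,interpolation=2)[:320],cv2.resize(s[165:275,195:395],None,fx=3.2,fy=3.2,interpolation=2)[:280]]))"
```

```text
time_s: 18.75
ee_pos: [0.4465, -0.1437, 0.3876]
eef_rot: [0.709, 0.705, -0.0, -0.0]
ft_force: [-0.0, 1.1, 0.0]
gripper_width: 0.0299
18.75 [ 0.4465 -0.1437  0.3876] 
 [[0.006, 1.0, -0.001], [1.0, -0.006, -0.001], [-0.001, -0.001, -1.0]] F [-0.   1.1  0. ] w 0.0299 j [-0.45 -0.04 -0.21  1.4  -0.    1.13]
level turn deg [-0.03  0.03]
```

View pics/c5.png

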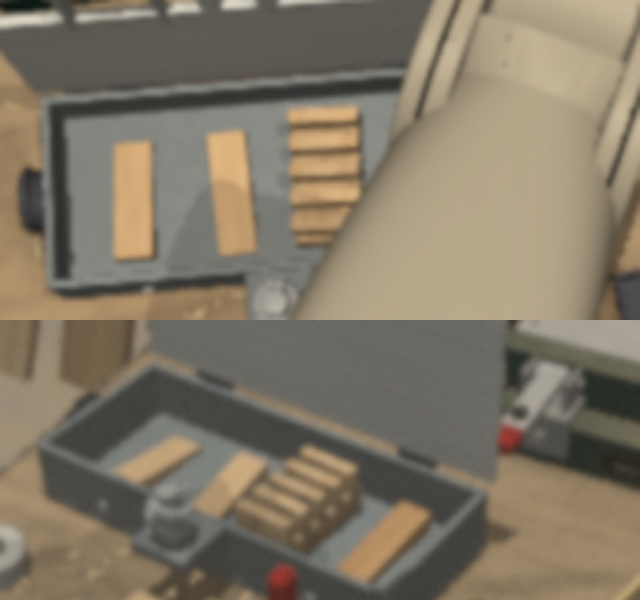

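Four pieces are present: wedges at top-crop (134,200) and (231,192), the comb at (324,175), and a third wedge in the scene crop at (387,543). I'll measure each.

```bash
cat > wood.py <<'E'
from h import *
def wood(cam,im,roi,z):
    x0,y0,x1,y1=roi;h=cv2.cvtColor(im,cv2.COLOR_BGR2HSV)
    m=((h[...,1]>70)&(h[...,0]<25)&(h[...,2]>70)).astype(np.uint8);k=m*0;k[y0:y1,x0:x1]=m[y0:y1,x0:x1]
    k=cv2.morphologyEx(k,cv2.MORPH_CLOSE,np.ones((5,5)) if cam=="top" else np.ones((2,2)))
    for c in cv2.findContours(k,0,1)[0]:
        if cv2.contourArea(c)<100: continue
        r=cv2.minAreaRect(c);P=np.array([ray(cam,*p,z) for p in cv2.boxPoints(r)])
        e=[P[1]-P[0],P[2]-P[1]];e.sort(key=np.linalg.norm);L=e[1]*np.sign(e[1][0])
        print(cam,np.round(r[0],1),"ctr",np.round(P.mean(0),4),"LxW",round(np.linalg.norm(e[1]),3),round(np.linalg.norm(e[0]),3),"yaw",round(np.arctan2(L[1],L[0]),3))
E
python3 - <<'E'
from wood import *
t=cv2.imread("pics/t5.png");s=cv2.imread("pics/s5.png")
print("wedges");wood("top",t,(192,195,256,258),.016);print("comb");wood("top",t,(257,200,285,250),.045)
for q,z in(((215,447-320),.014),((387,223),.014)):print(ray("scene",q[0]/3.2+195,q[1]/3.2+165,.016))
# right wedge corners in scene crop (top face)
for q in((412,182),(430,195),(378,258),(343,247)):print("w3",np.round(ray("scene",q[0]/3.2+195,q[1]/3.2+165,.016),3))
for q in((162,455),(199,437),(151,482-0)):print("w1",np.round(ray("scene",q[0]/3.2+195,(q[1]-320)/3.2+165,.016),3))
E
```

```text
wedges
top [211.1 232.4] ctr [0.545  0.1406 0.016 ] LxW 0.09 0.031 yaw -0.033
top [242.1 229.9] ctr [0.5439 0.0671 0.016 ] LxW 0.094 0.029 yaw 0.035
comb
top [271.4 224.5] ctr [ 0.5436 -0.0052  0.045 ] LxW 0.102 0.053 yaw -0.031
[0.58768876 0.10975399 0.016     ]
[ 0.55920295 -0.07790485  0.016     ]
w3 [ 0.612 -0.068  0.016]
w3 [ 0.606 -0.088  0.016]
w3 [ 0.522 -0.094  0.016]
w3 [ 0.518 -0.065  0.016]
w1 [0.556 0.14  0.016]
w1 [0.592 0.13  0.016]
w1 [0.523 0.125 0.016]
```

```bash
python3 -m crank '[{"claw":0.15,"dp":[0,0,0],"angular":[0,0,-8.2]},{"claw":0.15,"dp":[0,0,0],"angular":[0,0,-8.2]},{"claw":0.15,"dp":[0,0,0],"angular":[0,0,-8.2]},{"claw":0.15,"dp":[0,0,0],"angular":[0,0,-8.2]},{"claw":0.15,"dp":[0,0,0],"angular":[0,0,-8.2]},{"claw":0.15,"dp":[0,0,0],"angular":[0,0,-8.2]},{"claw":0.15,"dp":[0,0,0],"angular":[0,0,-8.2]},{"claw":0.15,"dp":[0,0,0],"angular":[0,0,-8.2]},{"claw":0.15,"dp":[0,0,0],"angular":[0,0,-8.2]},{"claw":0.15,"dp":[0,0,0],"angular":[0,0,-8.2]},{"claw":0.15,"dp":[0,0,0],"angular":[0,0,-8.2]},{"claw":0.15,"dp":[0,0,0],"angular":[0,0,0]}]'; python3 -c "
from h import *
st();tilt();print(rel([.545,.1406,.25]))"
```

```text
time_s: 20.05
ee_pos: [0.4463, -0.1378, 0.3871]
eef_rot: [-0.003, 1.0, 0.001, -0.001]
ft_force: [-0.1, -0.3, -0.0]
gripper_width: 0.0491
20.05 [ 0.4463 -0.1378  0.3871] 
 [[-1.0, -0.006, -0.002], [-0.006, 1.0, 0.002], [0.002, 0.002, -1.0]] F [-0.1 -0.3 -0. ] w 0.0491 j [-0.44 -0.04 -0.21  1.4   0.   -0.44]
level turn deg [ 0.12 -0.11]
[-100.7  277.5  137.5]
```

```bash
python3 -m crank '[{"claw":0.15,"dp":[-14.4,39.6,0],"angular":[0,0,0]},{"claw":0.15,"dp":[-14.4,39.6,0],"angular":[0,0,0]},{"claw":0.15,"dp":[-14.4,39.6,0],"angular":[0,0,0]},{"claw":0.15,"dp":[-14.4,39.6,20],"angular":[0,0,0]},{"claw":0.15,"dp":[-14.4,39.6,40],"angular":[0,0,0]},{"claw":0.15,"dp":[-14.4,39.6,40],"angular":[0,0,0]},{"claw":0.15,"dp":[-14.4,39.6,40],"angular":[0,0,2.2]},{"claw":0.15,"dp":[0,0,40],"angular":[0,0,0]},{"claw":0.15,"dp":[0,0,40],"angular":[0,0,0]},{"claw":0.15,"dp":[0,0,0],"angular":[0,0,0]},{"claw":0.15,"dp":[0,0,0],"angular":[0,0,0]}]'; python3 -c "
from h import *
st();tilt();print(rel([.545,.1406,.081]))"
```

```text
time_s: 21.15
ee_pos: [0.5389, 0.1225, 0.1837]
eef_rot: [0.017, 1.0, 0.001, -0.002]
ft_force: [-0.3, 0.2, 1.8]
gripper_width: 0.0491
21.15 [0.5389 0.1225 0.1837] 
 [[-0.999, 0.035, -0.004], [0.035, 0.999, 0.002], [0.004, 0.002, -1.0]] F [-0.3  0.2  1.8] w 0.0491 j [ 0.11  0.24 -0.34  0.99  0.    0.14]
level turn deg [ 0.09 -0.23]
[ -5.9  18.1 102.7]
```

```bash
python3 -m crank '[{"claw":0.15,"dp":[-5.9,18,0],"angular":[0,0,0]},{"claw":0.15,"dp":[0,0,30],"angular":[0,0,0]},{"claw":0.15,"dp":[0,0,30],"angular":[0,0,0]},{"claw":0.15,"dp":[0,0,25],"angular":[0,0,0]},{"claw":0.15,"dp":[0,0,10],"angular":[0,0,0]},{"claw":0.15,"dp":[0,0,0],"angular":[0,0,0]},{"claw":0.15,"dp":[0,0,0],"angular":[0,0,0]}]'; python3 -c "
from h import *
st();tilt();print(rel([.545,.1406,.081]))"
```

```text
time_s: 21.85
ee_pos: [0.5476, 0.14, 0.0908]
eef_rot: [0.018, 1.0, 0.001, 0.001]
ft_force: [-0.1, 0.2, -0.1]
gripper_width: 0.0494
21.85 [0.5476 0.14   0.0908] 
 [[-0.999, 0.035, 0.001], [0.035, 0.999, 0.002], [-0.001, 0.002, -1.0]] F [-0.1  0.2 -0.1] w 0.0494 j [ 0.14  0.37 -0.4   0.8   0.    0.17]
level turn deg [0.14 0.07]
[2.6 0.5 9.8]
```

```bash
python3 -m crank '[{"claw":0.15,"dp":[2,0.5,5],"angular":[0,0,0]},{"claw":0.15,"dp":[0,0,3],"angular":[0,0,0]},{"claw":0.15,"dp":[0,0,0],"angular":[0,0,0]},{"claw":-1,"dp":[0,0,0],"angular":[0,0,0]},{"claw":-1,"dp":[0,0,0],"angular":[0,0,0]},{"claw":-1,"dp":[0,0,0],"angular":[0,0,0]},{"claw":-1,"dp":[0,0,0],"angular":[0,0,0]}]' 60; python3 -c "
from h import *
st()"; python3 -m crank '[{"claw":-1,"dp":[0,0,-10],"angular":[0,0,0]},{"claw":-1,"dp":[0,0,-40],"angular":[0,0,0]},{"claw":-1,"dp":[0,0,-40],"angular":[0,0,0]},{"claw":-1,"dp":[0,0,-40],"angular":[0,0,0]},{"claw":-1,"dp":[0,0,-40],"angular":[0,0,-2.2]},{"claw":-1,"dp":[0,0,0],"angular":[0,0,0]}]'; python3 -c "
from h import *
st();tilt();print(rel([.54,-.30,.27]))"
```

```text
time_s: 22.55
ee_pos: [0.5443, 0.1404, 0.081]
eef_rot: [0.017, 1.0, 0.001, -0.001]
ft_force: [-0.4, -0.4, 2.6]
gripper_width: 0.0259
22.55 [0.5443 0.1404 0.081 ] 
 [[-0.999, 0.035, -0.001], [0.035, 0.999, 0.002], [0.001, 0.002, -1.0]] F [-0.4 -0.4  2.6] w 0.0259 j [ 0.14  0.38 -0.41  0.78  0.    0.17]
time_s: 23.15
ee_pos: [0.5479, 0.1406, 0.2579]
eef_rot: [-0.002, 1.0, 0.002, 0.005]
ft_force: [1.0, 0.3, 0.4]
gripper_width: 0.0256
23.15 [0.5479 0.1406 0.2579] 
 [[-1.0, -0.005, 0.01], [-0.005, 1.0, 0.004], [-0.01, 0.003, -1.0]] F [1.  0.3 0.4] w 0.0256 j [ 0.14  0.19 -0.23  1.14  0.    0.13]
level turn deg [0.2  0.59]
[   9.8 -440.5  -13.7]
```

```bash
cat > bin.py <<'E'
from h import *
t=snap("top","tb_%d"%int(arm.get_obs()["time_s"]*10))
h=cv2.cvtColor(t,cv2.COLOR_BGR2HSV);m=((h[...,1]>100)&(h[...,2]>150)&(h[...,0]>18)).astype(np.uint8);k=m*0;k[145:245,350:500]=m[145:245,350:500]
c=max(cv2.findContours(cv2.morphologyEx(k,cv2.MORPH_OPEN,np.ones((3,3))),0,1)[0],key=cv2.contourArea)
r=cv2.minAreaRect(c);print(r)
P=np.array([ray("top",*p,.05) for p in cv2.boxPoints(r)]);print(np.round(P,3).tolist(),P.mean(0))
d=((h[...,2]<95)).astype(np.uint8);k=d*0;k[225:320,340:440]=d[225:320,340:440]
c=max(cv2.findContours(k,0,1)[0],key=cv2.contourArea);print("dish",cv2.minAreaRect(c))
E
python3 bin.py; python3 - <<'E'
from wood import *
import glob
t=cv2.imread(sorted(glob.glob("pics/tb_*"))[-1]);wood("top",t,(282,190,322,255),.016)
cv2.imwrite("pics/c6.png",cv2.resize(t[150:310,180:500],None,fx=2.2,fy=2.2,interpolation=2))
E
```

```text
((427.9930419921875, 198.550537109375), (90.70159149169922, 56.00817108154297), 0.7252242565155029)
[[0.513, -0.261, 0.05], [0.648, -0.278, 0.05], [0.624, -0.491, 0.05], [0.49, -0.469, 0.05]] [ 0.56859618 -0.37477641  0.05      ]
dish ((391.17645263671875, 275.462890625), (50.42106246948242, 52.3781623840332), 78.11134338378906)
top [301.7 222. ] ctr [ 0.5492 -0.0754  0.016 ] LxW 0.113 0.029 yaw -0.059
```

View pics/c6.png

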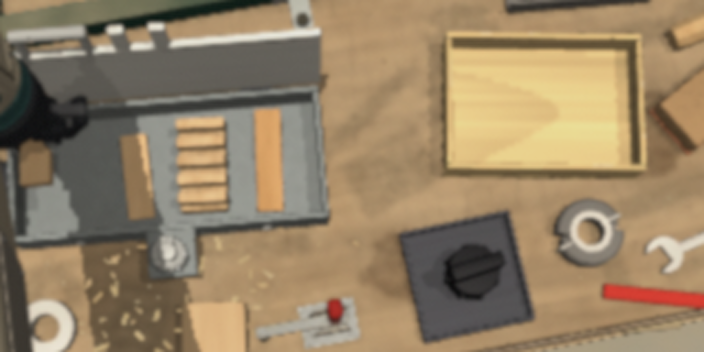

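The bin is empty at crop (445–645, 31–171), so centre about (0.575,−0.375) and yaw −0.11. The dish and nut are unmoved. The third wedge is at (0.549,−0.075) and is the long one. I'll carry wedge 1 over.

```bash
python3 -m crank '[{"claw":-1,"dp":[0,0,-20],"angular":[0,0.3,0]},{"claw":-1,"dp":[-3,-41,0],"angular":[0,0,0]},{"claw":-1,"dp":[-3,-41,0],"angular":[0,0,0]},{"claw":-1,"dp":[-3,-41,0],"angular":[0,0,0]},{"claw":-1,"dp":[-3,-41,0],"angular":[0,0,0]},{"claw":-1,"dp":[-3,-41,0],"angular":[0,0,0]},{"claw":-1,"dp":[-3,-41,0],"angular":[0,0,0]},{"claw":-1,"dp":[-3,-41,0],"angular":[0,0,0]},{"claw":-1,"dp":[-3,-41,0],"angular":[0,0,0]},{"claw":-1,"dp":[-3,-41,0],"angular":[0,0,0]},{"claw":-1,"dp":[-3,-41,0],"angular":[0,0,0]},{"claw":-1,"dp":[-3,-41,0],"angular":[0,0,0]},{"claw":-1,"dp":[0,0,0],"angular":[0,0,6.3]},{"claw":-1,"dp":[0,0,0],"angular":[0,0,0]}]'; python3 -c "
from h import *
st();tilt();print(rel([.582,-.315,.09]))"
```

```text
time_s: 24.6
ee_pos: [0.578, -0.3117, 0.2674]
eef_rot: [0.054, 0.999, 0.002, -0.005]
ft_force: [-0.7, 1.6, -0.9]
gripper_width: 0.0263
24.6 [ 0.578  -0.3117  0.2674] 
 [[-0.994, 0.108, -0.011], [0.108, 0.994, 0.004], [0.011, 0.003, -1.0]] F [-0.7  1.6 -0.9] w 0.0263 j [-0.59  0.36  0.01  1.23 -0.   -0.48]
level turn deg [ 0.16 -0.62]
[ -6.3  -3.4 177.4]
```

```bash
python3 -m crank '[{"claw":-1,"dp":[-5,-3.4,40],"angular":[0,-0.4,0]},{"claw":-1,"dp":[0,0,40],"angular":[0,0,0]},{"claw":-1,"dp":[0,0,40],"angular":[0,0,0]},{"claw":-1,"dp":[0,0,30],"angular":[0,0,0]},{"claw":-1,"dp":[0,0,20],"angular":[0,0,0]},{"claw":-1,"dp":[0,0,0],"angular":[0,0,0]},{"claw":-1,"dp":[0,0,0],"angular":[0,0,0]},{"claw":-0.15,"dp":[0,0,0],"angular":[0,0,0]},{"claw":-0.15,"dp":[0,0,0],"angular":[0,0,0]},{"claw":-0.15,"dp":[0,0,0],"angular":[0,0,0]}]'; python3 -c "
from h import *
st()"; python3 -m crank '[{"claw":-0.15,"dp":[0,0,-40],"angular":[0,0,0]},{"claw":-0.15,"dp":[0,0,-40],"angular":[0,0,0]},{"claw":-0.15,"dp":[0,0,-40],"angular":[0,0,0]},{"claw":0.15,"dp":[0,0,-40],"angular":[0,0,-8.3]},{"claw":0.15,"dp":[0,0,0],"angular":[0,0,0]}]'; python3 -c "
from h import *
st();tilt();print(rel([.544,.067,.2]))"
```

```text
time_s: 25.6
ee_pos: [0.5842, -0.315, 0.1011]
eef_rot: [0.053, 0.999, -0.0, 0.001]
ft_force: [0.1, 0.1, -0.1]
gripper_width: 0.0364
25.6 [ 0.5842 -0.315   0.1011] 
 [[-0.994, 0.105, 0.002], [0.105, 0.994, -0.001], [-0.002, -0.0, -1.0]] F [ 0.1  0.1 -0.1] w 0.0364 j [-0.59  0.5  -0.16  0.91  0.   -0.49]
time_s: 26.1
ee_pos: [0.5866, -0.3169, 0.2684]
eef_rot: [-0.02, 1.0, -0.004, 0.006]
ft_force: [0.6, -0.9, 0.3]
gripper_width: 0.049
26.1 [ 0.5866 -0.3169  0.2684] 
 [[-0.999, -0.041, 0.012], [-0.041, 0.999, -0.007], [-0.011, -0.008, -1.0]] F [ 0.6 -0.9  0.3] w 0.049 j [-0.59  0.36  0.01  1.21  0.   -0.63]
level turn deg [-0.45  0.65]
[ 27.7 385.9  65.1]
```

```bash
python3 -m crank '[{"claw":0.15,"dp":[2.8,38.6,0],"angular":[0,0,0]},{"claw":0.15,"dp":[2.8,38.6,0],"angular":[0,0,0]},{"claw":0.15,"dp":[2.8,38.6,0],"angular":[0,0,0]},{"claw":0.15,"dp":[2.8,38.6,0],"angular":[0,0,0]},{"claw":0.15,"dp":[2.8,38.6,0],"angular":[0,0,0]},{"claw":0.15,"dp":[2.8,38.6,0],"angular":[0,0,0]},{"claw":0.15,"dp":[2.8,38.6,0],"angular":[0,0,0]},{"claw":0.15,"dp":[2.8,38.6,0],"angular":[0,0,0]},{"claw":0.15,"dp":[2.8,38.6,0],"angular":[0,0,0]},{"claw":0.15,"dp":[2.8,38.6,0],"angular":[0,0,0]},{"claw":0.15,"dp":[0,0,40],"angular":[0,0,0]},{"claw":0.15,"dp":[0,0,40],"angular":[0,0,0]},{"claw":0.15,"dp":[0,0,0],"angular":[0,0,0]},{"claw":0.15,"dp":[0,0,0],"angular":[0,0,0]}]'; python3 -c "
from h import *
st();tilt();print(rel([.545,.067,.081]))"
```

```text
time_s: 27.5
ee_pos: [0.5397, 0.0699, 0.1798]
eef_rot: [-0.019, 1.0, 0.0, -0.001]
ft_force: [0.2, -0.3, 0.5]
gripper_width: 0.049
27.5 [0.5397 0.0699 0.1798] 
 [[-0.999, -0.038, -0.003], [-0.038, 0.999, 0.001], [0.003, 0.001, -1.0]] F [ 0.2 -0.3  0.5] w 0.049 j [ 0.01  0.23 -0.36  0.98  0.   -0.03]
level turn deg [ 0.06 -0.15]
[-5.4 -3.2 98.7]
```

```bash
python3 -m crank '[{"claw":0.15,"dp":[-5,-3,20],"angular":[0,0,0]},{"claw":0.15,"dp":[0,0,30],"angular":[0,0,0]},{"claw":0.15,"dp":[0,0,30],"angular":[0,0,0]},{"claw":0.15,"dp":[0,0,14],"angular":[0,0,0]},{"claw":0.15,"dp":[0,0,4],"angular":[0,0,0]},{"claw":0.15,"dp":[0,0,0],"angular":[0,0,0]},{"claw":0.15,"dp":[0,0,0],"angular":[0,0,0]},{"claw":-1,"dp":[0,0,0],"angular":[0,0,0]},{"claw":-1,"dp":[0,0,0],"angular":[0,0,0]},{"claw":-1,"dp":[0,0,0],"angular":[0,0,0]},{"claw":-1,"dp":[0,0,0],"angular":[0,0,0]}]' 60; python3 -c "
from h import *
st()"; python3 -m crank '[{"claw":-1,"dp":[0,0,-10],"angular":[0,0,0]},{"claw":-1,"dp":[0,0,-40],"angular":[0,0,0]},{"claw":-1,"dp":[0,0,-40],"angular":[0,0,0]},{"claw":-1,"dp":[0,0,-40],"angular":[0,0,0]},{"claw":-1,"dp":[0,0,-50],"angular":[0,0,8]},{"claw":-1,"dp":[0,0,0],"angular":[0,0,0]}]'; python3 bin.py; python3 -c "
from h import *
st();tilt();print(rel([.568,-.435,.27]))"
```

```text
time_s: 28.6
ee_pos: [0.5466, 0.0673, 0.0836]
eef_rot: [-0.019, 1.0, 0.0, 0.001]
ft_force: [-1.6, -0.2, 5.6]
gripper_width: 0.0259
28.6 [0.5466 0.0673 0.0836] 
 [[-0.999, -0.039, 0.002], [-0.039, 0.999, 0.001], [-0.002, 0.001, -1.0]] F [-1.6 -0.2  5.6] w 0.0259 j [ 0.    0.36 -0.44  0.78  0.   -0.03]
time_s: 29.2
ee_pos: [0.5499, 0.0672, 0.2708]
eef_rot: [0.051, 0.999, 0.001, 0.007]
ft_force: [0.4, -0.1, 0.9]
gripper_width: 0.0258
((427.0, 187.0), (54.0, 90.0), 90.0)
[[0.672, -0.279, 0.05], [0.651, -0.491, 0.05], [0.521, -0.471, 0.05], [0.542, -0.263, 0.05]] [ 0.59655877 -0.37627334  0.05      ]
dish ((391.17645263671875, 275.462890625), (50.42106246948242, 52.3781623840332), 78.11134338378906)
29.25 [0.5483 0.0672 0.2674] 
 [[-0.995, 0.1, 0.01], [0.1, 0.995, 0.001], [-0.01, 0.002, -1.0]] F [ 0.2  0.2 -0.6] w 0.0258 j [ 0.    0.17 -0.24  1.15  0.    0.1 ]
level turn deg [0.12 0.55]
[ -70.  -497.7   -3. ]
```

```bash
ls pics/tb*; python3 -c "
from h import *
t=cv2.imread('pics/tb_292.png');cv2.imwrite('pics/c7.png',cv2.resize(t[140:310,180:500],None,fx=2.2,fy=2.2,interpolation=2))"
```

```text
pics/tb_231.png
pics/tb_292.png
```

View pics/c7.png

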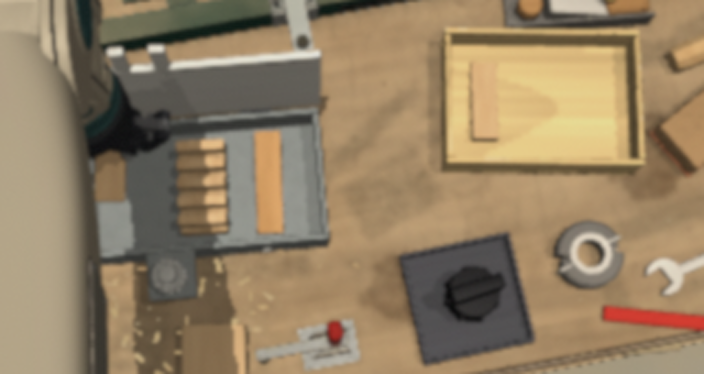

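The bin was knocked about 27 mm to +x: its rim now spans crop (445–644, 29–168), centre about (0.602,−0.376). Wedge 1 lies in it at (485,100). I'll adjust the target to match.

```bash
python3 -m crank '[{"claw":-1,"dp":[-8.1,-41.3,0],"angular":[0,0.3,0]},{"claw":-1,"dp":[-8.1,-41.3,0],"angular":[0,0,0]},{"claw":-1,"dp":[-8.1,-41.3,0],"angular":[0,0,0]},{"claw":-1,"dp":[-8.1,-41.3,0],"angular":[0,0,0]},{"claw":-1,"dp":[-8.1,-41.3,0],"angular":[0,0,0]},{"claw":-1,"dp":[-8.1,-41.3,0],"angular":[0,0,0]},{"claw":-1,"dp":[-8.1,-41.3,0],"angular":[0,0,0]},{"claw":-1,"dp":[-8.1,-41.3,0],"angular":[0,0,0]},{"claw":-1,"dp":[-8.1,-41.3,0],"angular":[0,0,0]},{"claw":-1,"dp":[-8.1,-41.3,0],"angular":[0,0,0]},{"claw":-1,"dp":[-8.1,-41.3,0],"angular":[0,0,0]},{"claw":-1,"dp":[-8.1,-41.3,0],"angular":[0,0,0]},{"claw":-1,"dp":[0,0,40],"angular":[0,0,0]},{"claw":-1,"dp":[0,0,0],"angular":[0,0,0]},{"claw":-1,"dp":[0,0,0],"angular":[0,0,0]}]'; python3 -c "
from h import *
print(ray('top',427.5,184.8,.05))
st();tilt();print(rel([.595,-.436,.09]))"
```

```text
time_s: 30.75
ee_pos: [0.5907, -0.4343, 0.2184]
eef_rot: [0.05, 0.999, 0.003, -0.005]
ft_force: [0.6, 0.8, 0.6]
gripper_width: 0.0259
[ 0.60111586 -0.37808353  0.05      ]
30.75 [ 0.5907 -0.4343  0.2184] 
 [[-0.995, 0.1, -0.01], [0.1, 0.995, 0.006], [0.011, 0.005, -1.0]] F [0.6 0.8 0.6] w 0.0259 j [-0.72  0.52  0.15  1.21 -0.   -0.62]
level turn deg [ 0.27 -0.62]
[ -5.8  -1.9 128.3]
```

Next is the comb, at yaw −0.031, 50 mm wide, opened to 68 mm.

```bash
python3 -m crank '[{"claw":-1,"dp":[-4,-2,40],"angular":[0.2,-0.4,0]},{"claw":-1,"dp":[0,0,40],"angular":[0,0,0]},{"claw":-1,"dp":[0,0,30],"angular":[0,0,0]},{"claw":-1,"dp":[0,0,13],"angular":[0,0,0]},{"claw":-1,"dp":[0,0,0],"angular":[0,0,0]},{"claw":-0.15,"dp":[0,0,0],"angular":[0,0,0]},{"claw":-0.15,"dp":[0,0,0],"angular":[0,0,0]},{"claw":-0.15,"dp":[0,0,0],"angular":[0,0,0]},{"claw":-0.15,"dp":[0,0,-40],"angular":[0,0,0]},{"claw":-0.15,"dp":[0,0,-40],"angular":[0,0,0]},{"claw":-0.15,"dp":[0,0,-40],"angular":[0,0,0]},{"claw":0.6,"dp":[0,0,-40],"angular":[0,0,-4]},{"claw":0.6,"dp":[0,0,0],"angular":[0,0,0]}]'; python3 -c "
from h import *
st();tilt();print(rel([.545,-.005,.2]))"
```

```text
time_s: 32.05
ee_pos: [0.5986, -0.4405, 0.2683]
eef_rot: [0.015, 1.0, -0.007, 0.007]
ft_force: [0.8, -0.5, 0.7]
gripper_width: 0.0642
32.05 [ 0.5986 -0.4405  0.2683] 
 [[-0.999, 0.03, 0.013], [0.03, 0.999, -0.013], [-0.013, -0.013, -1.0]] F [ 0.8 -0.5  0.7] w 0.0642 j [-0.72  0.49  0.21  1.27 -0.   -0.69]
level turn deg [-0.74  0.77]
[ 67.6 434.5  61.7]
```

```bash
python3 -m crank '[{"claw":0.6,"dp":[6.2,39.5,0],"angular":[0,0,0]},{"claw":0.6,"dp":[6.2,39.5,0],"angular":[0,0,0]},{"claw":0.6,"dp":[6.2,39.5,0],"angular":[0,0,0]},{"claw":0.6,"dp":[6.2,39.5,0],"angular":[0,0,0]},{"claw":0.6,"dp":[6.2,39.5,0],"angular":[0,0,0]},{"claw":0.6,"dp":[6.2,39.5,0],"angular":[0,0,0]},{"claw":0.6,"dp":[6.2,39.5,0],"angular":[0,0,0]},{"claw":0.6,"dp":[6.2,39.5,0],"angular":[0,0,0]},{"claw":0.6,"dp":[6.2,39.5,0],"angular":[0,0,0]},{"claw":0.6,"dp":[6.2,39.5,0],"angular":[0,0,0]},{"claw":0.6,"dp":[6.2,39.5,0],"angular":[0,0,0]},{"claw":0.6,"dp":[0,0,40],"angular":[0,0,0]},{"claw":0.6,"dp":[0,0,30],"angular":[0,0,0]},{"claw":0.6,"dp":[0,0,0],"angular":[0,0,0]},{"claw":0.6,"dp":[0,0,0],"angular":[0,0,0]}]'; python3 -c "
from h import *
st();tilt();print(rel([.545,-.005,.093]))"
```

```text
time_s: 33.55
ee_pos: [0.5408, -0.0017, 0.187]
eef_rot: [0.016, 1.0, -0.001, 0.0]
ft_force: [0.6, -0.4, -0.0]
gripper_width: 0.0685
33.55 [ 0.5408 -0.0017  0.187 ] 
 [[-1.0, 0.031, 0.0], [0.031, 1.0, -0.003], [-0.0, -0.003, -1.0]] F [ 0.6 -0.4 -0. ] w 0.0685 j [-0.12  0.22 -0.36  0.99 -0.   -0.09]
level turn deg [-0.15  0.02]
[-4.3 -2.9 94. ]
```

```bash
python3 -m crank '[{"claw":0.6,"dp":[-3,-3,20],"angular":[0,0,0]},{"claw":0.6,"dp":[0,0,30],"angular":[0,0,0]},{"claw":0.6,"dp":[0,0,30],"angular":[0,0,0]},{"claw":0.6,"dp":[0,0,18],"angular":[0,0,0]},{"claw":0.6,"dp":[0,0,6],"angular":[0,0,0]},{"claw":0.6,"dp":[0,0,0],"angular":[0,0,0]},{"claw":0.6,"dp":[0,0,0],"angular":[0,0,0]},{"claw":-1,"dp":[0,0,0],"angular":[0,0,0]},{"claw":-1,"dp":[0,0,0],"angular":[0,0,0]},{"claw":-1,"dp":[0,0,0],"angular":[0,0,0]},{"claw":-1,"dp":[0,0,0],"angular":[0,0,0]}]' 70; python3 -c "
from h import *
st()"; python3 -m crank '[{"claw":-1,"dp":[0,0,-10],"angular":[0,0,0]},{"claw":-1,"dp":[0,0,-40],"angular":[0,0,0]},{"claw":-1,"dp":[0,0,-40],"angular":[0,0,0]},{"claw":-1,"dp":[0,0,-40],"angular":[0,0,0]},{"claw":-1,"dp":[0,0,-50],"angular":[0,0,4]},{"claw":-1,"dp":[0,0,0],"angular":[0,0,0]}]'; python3 bin.py; python3 -c "
from h import *
st();tilt();print(rel([.601,-.376,.27]))"
```

```text
time_s: 34.65
ee_pos: [0.5457, -0.0052, 0.0847]
eef_rot: [0.016, 1.0, -0.002, 0.002]
ft_force: [-0.9, 1.5, 7.5]
gripper_width: 0.0487
34.65 [ 0.5457 -0.0052  0.0847] 
 [[-1.0, 0.031, 0.005], [0.031, 1.0, -0.003], [-0.005, -0.003, -1.0]] F [-0.9  1.5  7.5] w 0.0487 j [-0.13  0.35 -0.45  0.77 -0.   -0.1 ]
time_s: 35.25
ee_pos: [0.5479, -0.0049, 0.2713]
eef_rot: [0.051, 0.999, -0.002, 0.008]
ft_force: [1.6, 0.0, -0.2]
gripper_width: 0.0489
((426.9999694824219, 186.99998474121094), (89.99998474121094, 53.99999237060547), -0.0)
[[0.542, -0.263, 0.05], [0.672, -0.279, 0.05], [0.651, -0.491, 0.05], [0.521, -0.471, 0.05]] [ 0.59655881 -0.37627328  0.05      ]
dish ((391.1678771972656, 275.4637451171875), (50.640621185302734, 52.59545135498047), 77.79953002929688)
35.3 [ 0.5463 -0.0047  0.2678] 
 [[-0.995, 0.1, 0.01], [0.1, 0.995, -0.004], [-0.011, -0.003, -1.0]] F [0.1 0.1 0.2] w 0.0491 j [-0.13  0.15 -0.26  1.15 -0.   -0.03]
level turn deg [-0.16  0.61]
[-9.170e+01 -3.639e+02 -2.000e-01]
```

```bash
python3 -m crank '[{"claw":-1,"dp":[-10.2,-40.4,0],"angular":[0,0.3,0]},{"claw":-1,"dp":[-10.2,-40.4,0],"angular":[0,0,0]},{"claw":-1,"dp":[-10.2,-40.4,0],"angular":[0,0,0]},{"claw":-1,"dp":[-10.2,-40.4,0],"angular":[0,0,0]},{"claw":-1,"dp":[-10.2,-40.4,0],"angular":[0,0,0]},{"claw":-1,"dp":[-10.2,-40.4,0],"angular":[0,0,0]},{"claw":-1,"dp":[-10.2,-40.4,0],"angular":[0,0,0]},{"claw":-1,"dp":[-10.2,-40.4,0],"angular":[0,0,0]},{"claw":-1,"dp":[-10.2,-40.4,0],"angular":[0,0,0]},{"claw":-1,"dp":[0,0,40],"angular":[0,0,0]},{"claw":-1,"dp":[0,0,0],"angular":[0,0,0]},{"claw":-1,"dp":[0,0,0],"angular":[0,0,0]}]'; python3 -c "
from h import *
st();tilt();print(rel([.601,-.378,.098]))"
```

```text
time_s: 36.5
ee_pos: [0.5966, -0.3741, 0.2205]
eef_rot: [0.05, 0.999, 0.001, -0.005]
ft_force: [0.5, 0.6, -0.4]
gripper_width: 0.049
36.5 [ 0.5966 -0.3741  0.2205] 
 [[-0.995, 0.1, -0.01], [0.1, 0.995, 0.002], [0.01, 0.001, -1.0]] F [ 0.5  0.6 -0.4] w 0.049 j [-0.65  0.47  0.07  1.18 -0.   -0.55]
level turn deg [ 0.07 -0.58]
[ -6.   -3.6 122.5]
```

```bash
python3 -m crank '[{"claw":-1,"dp":[-4,-3.5,40],"angular":[0,-0.4,0]},{"claw":-1,"dp":[0,0,40],"angular":[0,0,0]},{"claw":-1,"dp":[0,0,30],"angular":[0,0,0]},{"claw":-1,"dp":[0,0,10],"angular":[0,0,0]},{"claw":-1,"dp":[0,0,0],"angular":[0,0,0]},{"claw":0.35,"dp":[0,0,0],"angular":[0,0,0]},{"claw":0.35,"dp":[0,0,0],"angular":[0,0,0]},{"claw":0.35,"dp":[0,0,0],"angular":[0,0,0]},{"claw":0.35,"dp":[0,0,-40],"angular":[0,0,0]},{"claw":0.35,"dp":[0,0,-40],"angular":[0,0,0]},{"claw":0.35,"dp":[0,0,-40],"angular":[0,0,0]},{"claw":0.15,"dp":[0,0,-40],"angular":[0,0,-2.4]},{"claw":0.15,"dp":[0,0,0],"angular":[0,0,0]}]'; python3 -c "
from h import *
st();tilt();print(rel([.549,-.0755,.2]))"
```

```text
time_s: 37.8
ee_pos: [0.6048, -0.3818, 0.2733]
eef_rot: [0.029, 1.0, -0.006, 0.008]
ft_force: [0.2, -0.3, 0.3]
gripper_width: 0.0491
37.8 [ 0.6048 -0.3818  0.2733] 
 [[-0.998, 0.058, 0.015], [0.058, 0.998, -0.013], [-0.016, -0.012, -1.0]] F [ 0.2 -0.3  0.3] w 0.0491 j [-0.65  0.44  0.14  1.25 -0.   -0.59]
level turn deg [-0.67  0.91]
[ 74.7 303.3  68.6]
```

```bash
python3 -m crank '[{"claw":0.15,"dp":[9.3,37.9,0],"angular":[0,0,0]},{"claw":0.15,"dp":[9.3,37.9,0],"angular":[0,0,0]},{"claw":0.15,"dp":[9.3,37.9,0],"angular":[0,0,0]},{"claw":0.15,"dp":[9.3,37.9,0],"angular":[0,0,0]},{"claw":0.15,"dp":[9.3,37.9,0],"angular":[0,0,0]},{"claw":0.15,"dp":[9.3,37.9,0],"angular":[0,0,0]},{"claw":0.15,"dp":[9.3,37.9,0],"angular":[0,0,0]},{"claw":0.15,"dp":[9.3,37.9,0],"angular":[0,0,0]},{"claw":0.15,"dp":[0,0,40],"angular":[0,0,0]},{"claw":0.15,"dp":[0,0,40],"angular":[0,0,0]},{"claw":0.15,"dp":[0,0,0],"angular":[0,0,0]},{"claw":0.15,"dp":[0,0,0],"angular":[0,0,0]}]'; python3 -c "
from h import *
st();tilt();print(rel([.549,-.0755,.082]))"
```

```text
time_s: 39.0
ee_pos: [0.545, -0.0724, 0.1824]
eef_rot: [0.03, 1.0, -0.001, 0.001]
ft_force: [0.3, -0.6, 0.7]
gripper_width: 0.0488
39.0 [ 0.545  -0.0724  0.1824] 
 [[-0.998, 0.059, 0.001], [0.059, 0.998, -0.002], [-0.001, -0.002, -1.0]] F [ 0.3 -0.6  0.7] w 0.0488 j [-0.25  0.24 -0.35  0.98 -0.   -0.19]
level turn deg [-0.14  0.07]
[ -4.1  -2.6 100.4]
```

```bash
python3 -m crank '[{"claw":0.15,"dp":[-3,-2.5,20],"angular":[0,0,0]},{"claw":0.15,"dp":[0,0,30],"angular":[0,0,0]},{"claw":0.15,"dp":[0,0,30],"angular":[0,0,0]},{"claw":0.15,"dp":[0,0,16],"angular":[0,0,0]},{"claw":0.15,"dp":[0,0,4],"angular":[0,0,0]},{"claw":0.15,"dp":[0,0,0],"angular":[0,0,0]},{"claw":0.15,"dp":[0,0,0],"angular":[0,0,0]},{"claw":-1,"dp":[0,0,0],"angular":[0,0,0]},{"claw":-1,"dp":[0,0,0],"angular":[0,0,0]},{"claw":-1,"dp":[0,0,0],"angular":[0,0,0]},{"claw":-1,"dp":[0,0,0],"angular":[0,0,0]}]' 60; python3 -c "
from h import *
st()"; python3 -m crank '[{"claw":-1,"dp":[0,0,-10],"angular":[0,0,0]},{"claw":-1,"dp":[0,0,-40],"angular":[0,0,0]},{"claw":-1,"dp":[0,0,-40],"angular":[0,0,0]},{"claw":-1,"dp":[0,0,-40],"angular":[0,0,0]},{"claw":-1,"dp":[0,0,-50],"angular":[0,0,2.4]},{"claw":-1,"dp":[0,0,0],"angular":[0,0,0]}]'; python3 bin.py; python3 -c "
from h import *
st();tilt();print(rel([.607,-.316,.27]))
t=cv2.imread('pics/tb_402.png') 
import glob
t=cv2.imread(sorted(glob.glob('pics/tb_*'))[-1]);cv2.imwrite('pics/c8.png',cv2.resize(t[140:310,180:500],None,fx=2.2,fy=2.2,interpolation=2))"
```

```text
time_s: 40.1
ee_pos: [0.5498, -0.0758, 0.0842]
eef_rot: [0.029, 1.0, -0.002, 0.003]
ft_force: [-0.6, -0.5, 5.6]
gripper_width: 0.0252
40.1 [ 0.5498 -0.0758  0.0842] 
 [[-0.998, 0.059, 0.006], [0.059, 0.998, -0.004], [-0.006, -0.003, -1.0]] F [-0.6 -0.5  5.6] w 0.0252 j [-0.25  0.36 -0.43  0.78 -0.   -0.19]
time_s: 40.7
ee_pos: [0.5523, -0.0759, 0.2714]
eef_rot: [0.051, 0.999, -0.003, 0.009]
ft_force: [0.8, -0.8, 0.6]
gripper_width: 0.0262
((426.9999694824219, 186.99998474121094), (89.99998474121094, 53.99999237060547), -0.0)
[[0.542, -0.263, 0.05], [0.672, -0.279, 0.05], [0.651, -0.491, 0.05], [0.521, -0.471, 0.05]] [ 0.59655881 -0.37627328  0.05      ]
dish ((391.16607666015625, 275.4638977050781), (50.68571090698242, 52.555091857910156), 77.73522186279297)
40.75 [ 0.5508 -0.0755  0.2679] 
 [[-0.995, 0.1, 0.013], [0.1, 0.995, -0.005], [-0.013, -0.004, -1.0]] F [-0.1  0.3 -0.3] w 0.0258 j [-0.25  0.17 -0.24  1.15 -0.   -0.15]
level turn deg [-0.24  0.76]
[ -80.1 -233.6   -0. ][ WARN:0@1.090] global loadsave.cpp:275 findDecoder imread_('pics/tb_402.png'): can't open/read file: check file path/integrity
```

View pics/c8.png

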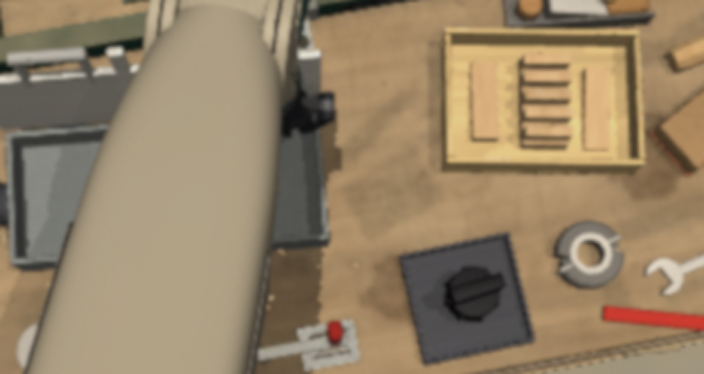

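Three pieces lie in the bin at crop (485,100), (545,100) and (597,107), and the last wedge is in the gripper. I'll set it on the left one.

```bash
python3 -m crank '[{"claw":-1,"dp":[-13.3,-39,0],"angular":[0,0.3,0]},{"claw":-1,"dp":[-13.3,-39,0],"angular":[0,0,0]},{"claw":-1,"dp":[-13.3,-39,0],"angular":[0,0,0]},{"claw":-1,"dp":[-13.3,-39,0],"angular":[0,0,0]},{"claw":-1,"dp":[-13.3,-39,0],"angular":[0,0,0]},{"claw":-1,"dp":[-13.3,-39,0],"angular":[0,0,0]},{"claw":-1,"dp":[0,0,40],"angular":[0,0,0]},{"claw":-1,"dp":[0,0,0],"angular":[0,0,0]},{"claw":-1,"dp":[0,0,0],"angular":[0,0,0]}]'; python3 -c "
from h import *
p=ray('top',400.5,185.5,.02);print(p)
st();tilt();print(rel([.603,p[1],.114]))"
```

```text
time_s: 41.65
ee_pos: [0.6022, -0.3147, 0.2206]
eef_rot: [0.05, 0.999, 0.0, -0.004]
ft_force: [0.4, 0.3, -0.2]
gripper_width: 0.0261
[ 0.6139821 -0.3199667  0.02     ]
41.65 [ 0.6022 -0.3147  0.2206] 
 [[-0.995, 0.1, -0.008], [0.1, 0.995, 0.001], [0.008, 0.0, -1.0]] F [ 0.4  0.3 -0.2] w 0.0261 j [-0.58  0.42  0.    1.16 -0.   -0.47]
level turn deg [ 0.02 -0.44]
[ -2.2  -5.2 106.6]
```

```bash
python3 -m crank '[{"claw":-1,"dp":[-3,-4,40],"angular":[0,-0.4,0]},{"claw":-1,"dp":[0,0,40],"angular":[0,0,0]},{"claw":-1,"dp":[0,0,20],"angular":[0,0,0]},{"claw":-1,"dp":[0,0,3],"angular":[0,0,0]},{"claw":-1,"dp":[0,0,0],"angular":[0,0,0]},{"claw":-1,"dp":[0,0,0],"angular":[0,0,0]}]'; python3 -c "
from h import *
st()"; python3 -m crank '[{"claw":-0.2,"dp":[0,0,0],"angular":[0,0,0]},{"claw":-0.2,"dp":[0,0,0],"angular":[0,0,0]},{"claw":-0.2,"dp":[0,0,0],"angular":[0,0,0]},{"claw":-0.2,"dp":[0,0,-40],"angular":[0,0,0]},{"claw":-0.2,"dp":[0,0,-40],"angular":[0,0,0]},{"claw":-0.2,"dp":[0,0,-40],"angular":[0,0,0]},{"claw":-0.2,"dp":[0,0,-40],"angular":[0,0,0]},{"claw":-0.2,"dp":[0,0,-40],"angular":[0,0,8]},{"claw":-0.2,"dp":[30,0,-40],"angular":[0,0,8]},{"claw":-0.2,"dp":[0,40,0],"angular":[0,0,8]},{"claw":-0.2,"dp":[0,40,0],"angular":[0,0,8]},{"claw":-0.2,"dp":[0,40,0],"angular":[0,0,8]},{"claw":-0.2,"dp":[0,40,0],"angular":[0,0,8]},{"claw":-0.2,"dp":[0,0,0],"angular":[0,0,8]},{"claw":-0.2,"dp":[0,0,0],"angular":[0,0,8]},{"claw":-0.2,"dp":[0,0,0],"angular":[0,0,8]},{"claw":-0.2,"dp":[0,0,0],"angular":[0,0,8]},{"claw":-0.2,"dp":[0,0,0],"angular":[0,0,4.3]},{"claw":-0.2,"dp":[0,0,0],"angular":[0,0,0]}]' 30; python3 bin.py; python3 -c "
from h import *
st();tilt();s=snap('scene','s9')
import glob
t=cv2.imread(sorted(glob.glob('pics/tb_*'))[-1]);cv2.imwrite('pics/c9.png',np.vstack([cv2.resize(t[140:310,180:500],None,fx=2,fy=1.8)[:300],cv2.resize(s[100:320,180:500],(640,300))]))"
```

```text
time_s: 42.25
ee_pos: [0.6081, -0.3209, 0.1226]
eef_rot: [0.05, 0.999, -0.003, 0.004]
ft_force: [0.1, 0.2, 0.2]
gripper_width: 0.0258
42.25 [ 0.6081 -0.3209  0.1226] 
 [[-0.995, 0.1, 0.008], [0.1, 0.995, -0.005], [-0.008, -0.005, -1.0]] F [0.1 0.2 0.2] w 0.0258 j [-0.58  0.51 -0.09  0.96 -0.   -0.48]
time_s: 44.15
ee_pos: [0.6642, -0.1812, 0.3598]
eef_rot: [0.708, 0.707, 0.0, 0.003]
ft_force: [-0.2, 0.8, 0.6]
gripper_width: 0.0341
((440.5, 187.5), (53.0, 63.0), 90.0)
[[0.664, -0.342, 0.05], [0.649, -0.491, 0.05], [0.521, -0.471, 0.05], [0.535, -0.326, 0.05]] [ 0.59220775 -0.40763151  0.05      ]
dish ((391.14349365234375, 275.3600769042969), (50.89813995361328, 52.555091857910156), 77.73522186279297)
44.2 [ 0.6642 -0.1812  0.3598] 
 [[-0.0, 1.0, 0.004], [1.0, 0.0, -0.003], [-0.003, 0.004, -1.0]] F [-0.6  0.6  0.5] w 0.0342 j [-0.36  0.37  0.21  1.41 -0.    1.21]
level turn deg [0.25 0.18]
```

View pics/c9.png

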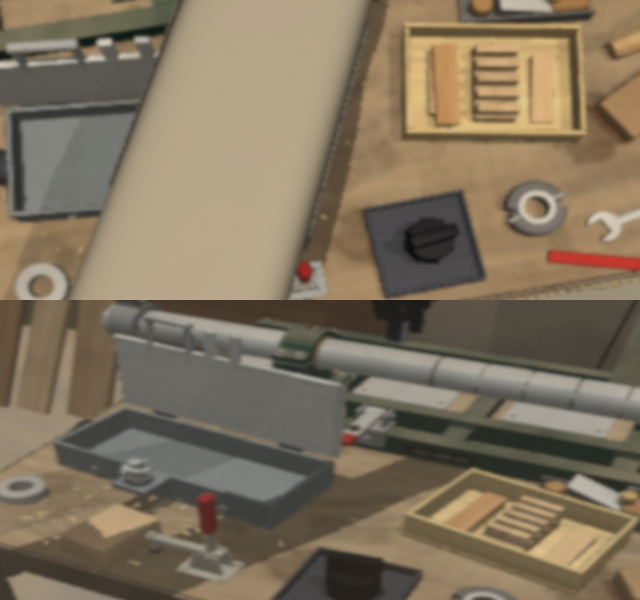

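All four pieces are in the bin and the trap is empty. The cover stands at about 1.6 rad, with its handle where I left it. I'll go back to it.

```bash
python3 -m crank '[{"claw":-0.2,"dp":[0,0,-35],"angular":[0,0,0]},{"claw":-0.2,"dp":[41,-5,0],"angular":[0,0,0]},{"claw":-0.2,"dp":[41,-5,0],"angular":[0,0,0]},{"claw":-0.2,"dp":[41,-5,0],"angular":[0,0,0]},{"claw":-0.2,"dp":[41,-5,0],"angular":[0,0,0]},{"claw":-0.2,"dp":[41,-5,0],"angular":[0,0,0]},{"claw":-0.2,"dp":[41,-5,0],"angular":[0,0,0]},{"claw":-0.2,"dp":[41,-5,0],"angular":[0,0,0]},{"claw":-0.2,"dp":[0,0,0],"angular":[0,0,0]},{"claw":-0.2,"dp":[0,0,0],"angular":[0,0,0]}]'; python3 -c "
from h import *
st();tilt();print(rel([.6285,.1095,.315]))
s=cv2.imread('pics/s9.png')
# handle bar ends, expected vs seen
for a in(1.45,1.5,1.55,1.6,1.65):
  print(a,[np.round(proj('scene',[.6225-.196*np.cos(a),.111+d,.059+.196*np.sin(a)]),1).tolist() for d in(-.035,.035)],[np.round(proj('top',[.6225-.196*np.cos(a),.111+d,.059+.196*np.sin(a)]),1).tolist() for d in(-.035,.035)])
"
```

```text
time_s: 45.25
ee_pos: [0.6293, 0.1069, 0.3937]
eef_rot: [0.707, 0.708, 0.0, 0.003]
ft_force: [0.4, -0.5, -0.3]
gripper_width: 0.0343
45.25 [0.6293 0.1069 0.3937] 
 [[-0.002, 1.0, 0.005], [1.0, 0.002, -0.004], [-0.004, 0.005, -1.0]] F [ 0.4 -0.5 -0.3] w 0.0343 j [ 0.07  0.27  0.15  1.45 -0.    1.64]
level turn deg [0.26 0.2 ]
[ 2.9 -1.1 78.7]
1.45 [[268.0, 124.2], [244.4, 117.0]] [[219.2, 178.5], [183.9, 181.8]]
1.5 [[270.5, 122.1], [246.9, 115.0]] [[218.8, 173.7], [183.5, 177.0]]
1.55 [[273.0, 120.3], [249.5, 113.3]] [[218.5, 168.9], [183.2, 172.2]]
1.6 [[275.5, 118.7], [252.1, 111.8]] [[218.2, 164.2], [183.0, 167.5]]
1.65 [[278.0, 117.4], [254.6, 110.5]] [[217.9, 159.6], [182.8, 162.9]]
```

```bash
python3 -m crank '[{"claw":-0.2,"dp":[3,-1,20],"angular":[0.2,0.2,0]},{"claw":-0.2,"dp":[0,0,30],"angular":[0,0,0]},{"claw":-0.2,"dp":[0,0,20],"angular":[0,0,0]},{"claw":-0.2,"dp":[0,0,7],"angular":[0,0,0]},{"claw":-0.2,"dp":[0,0,0],"angular":[0,0,0]},{"claw":-0.2,"dp":[0,0,0],"angular":[0,0,0]},{"claw":-1,"dp":[0,0,0],"angular":[0,0,0]},{"claw":-1,"dp":[0,0,0],"angular":[0,0,0]},{"claw":-1,"dp":[0,0,0],"angular":[0,0,0]}]' 40; python3 -c "
from h import *
st()"
```

```text
time_s: 46.15
ee_pos: [0.6294, 0.1088, 0.3184]
eef_rot: [0.708, 0.707, 0.001, 0.001]
ft_force: [0.4, -1.1, 3.7]
gripper_width: 0.01
46.15 [0.6294 0.1088 0.3184] 
 [[0.002, 1.0, 0.004], [1.0, -0.002, 0.0], [0.0, 0.004, -1.0]] F [ 0.4 -1.1  3.7] w 0.01 j [ 0.07  0.29  0.02  1.3  -0.    1.64]
```

```bash
python3 -m crank '[{"claw":-1,"dp":[0,-19.6,0.4],"angular":[0,0,0]},{"claw":-1,"dp":[0,-19.5,2.4],"angular":[0,0,0]},{"claw":-1,"dp":[0,-19.1,4.3],"angular":[0,0,0]},{"claw":-1,"dp":[0,-18.6,6.2],"angular":[0,0,0]},{"claw":-1,"dp":[0,-17.9,8],"angular":[0,0,0]},{"claw":-1,"dp":[0,-17,9.7],"angular":[0,0,0]},{"claw":-1,"dp":[0,-15.9,11.4],"angular":[0,0,0]},{"claw":-1,"dp":[0,-14.7,12.9],"angular":[0,0,0]},{"claw":-1,"dp":[0,-13.3,14.3],"angular":[0,0,0]},{"claw":-1,"dp":[0,-11.9,15.6],"angular":[0,0,0]},{"claw":-1,"dp":[0,-10.2,16.7],"angular":[0,0,0]},{"claw":-1,"dp":[0,-8.5,17.6],"angular":[0,0,0]},{"claw":-1,"dp":[0,0,0],"angular":[0,0,0]},{"claw":-1,"dp":[0,0,0],"angular":[0,0,0]}]'; python3 -c "
from h import *
st();tilt()"
```

```text
time_s: 47.55
ee_pos: [0.4419, 0.1106, 0.1964]
eef_rot: [0.707, 0.707, 0.002, -0.002]
ft_force: [0.0, 5.2, -4.0]
gripper_width: 0.0099
47.55 [0.4419 0.1106 0.1964] 
 [[0.001, 1.0, -0.0], [1.0, -0.001, 0.005], [0.005, -0.0, -1.0]] F [ 0.   5.2 -4. ] w 0.0099 j [ 0.1   0.06 -0.52  0.98  0.    1.67]
level turn deg [-0.   -0.26]
```

```bash
python3 -m crank '[{"claw":-1,"dp":[0,-3.6,9.1],"angular":[0,0,0]},{"claw":-1,"dp":[0,-3.1,9.3],"angular":[0,0,0]},{"claw":-1,"dp":[0,-2.7,9.4],"angular":[0,0,0]},{"claw":-1,"dp":[0,-2.2,9.5],"angular":[0,0,0]},{"claw":-1,"dp":[0,-1.7,9.6],"angular":[0,0,0]},{"claw":-1,"dp":[0,-1.2,9.7],"angular":[0,0,0]},{"claw":-1,"dp":[0,-0.7,8],"angular":[0,0,0]},{"claw":-1,"dp":[0,-0.3,5],"angular":[0,0,0]},{"claw":-1,"dp":[0,0,3],"angular":[0,0,0]},{"claw":-1,"dp":[0,0,0],"angular":[0,0,0]},{"claw":-1,"dp":[0,0,0],"angular":[0,0,0]}]'; python3 -c "
from h import *
st();tilt()"
```

```text
time_s: 48.65
ee_pos: [0.4269, 0.1107, 0.1244]
eef_rot: [0.707, 0.707, 0.002, -0.002]
ft_force: [-1.1, 5.1, -0.9]
gripper_width: 0.0099
48.65 [0.4269 0.1107 0.1244] 
 [[0.001, 1.0, 0.0], [1.0, -0.001, 0.005], [0.005, 0.0, -1.0]] F [-1.1  5.1 -0.9] w 0.0099 j [ 0.1   0.13 -0.63  0.81  0.    1.68]
level turn deg [ 0.03 -0.29]
```

```bash
python3 -m crank '[{"claw":-1,"dp":[0,0,2],"angular":[0,0,0]},{"claw":-1,"dp":[0,0,2],"angular":[0,0,0]},{"claw":-1,"dp":[0,0,2],"angular":[0,0,0]},{"claw":-1,"dp":[0,0,0],"angular":[0,0,0]}]'; python3 -c "
from h import *
st()"
```

```text
time_s: 49.05
ee_pos: [0.4269, 0.1107, 0.1187]
eef_rot: [0.707, 0.707, 0.002, -0.002]
ft_force: [-2.2, 5.9, 0.6]
gripper_width: 0.0103
49.05 [0.4269 0.1107 0.1187] 
 [[0.001, 1.0, 0.0], [1.0, -0.001, 0.005], [0.005, 0.0, -1.0]] F [-2.2  5.9  0.6] w 0.0103 j [ 0.1   0.14 -0.64  0.79  0.    1.68]
```

```bash
python3 -m crank '[{"claw":-1,"dp":[0,0,2],"angular":[0,0,0]},{"claw":-1,"dp":[0,0,2],"angular":[0,0,0]},{"claw":-1,"dp":[0,0,0],"angular":[0,0,0]}]'; python3 -c "
from h import *
st()"
```

```text
time_s: 49.35
ee_pos: [0.4269, 0.1108, 0.118]
eef_rot: [0.707, 0.707, 0.001, -0.002]
ft_force: [-11.9, 3.7, 33.0]
gripper_width: 0.0101
49.35 [0.4269 0.1108 0.118 ] 
 [[0.0, 1.0, -0.001], [1.0, -0.0, 0.005], [0.005, -0.001, -1.0]] F [-11.9   3.7  33. ] w 0.0101 j [ 0.1   0.14 -0.64  0.79  0.    1.68]
```

The cover is shut against the rim (firm contact, 33 N). I'll ease off, release and retreat.

```bash
python3 -m crank '[{"claw":-1,"dp":[0,0,-2.5],"angular":[0,0,0]},{"claw":-0.2,"dp":[0,0,0],"angular":[0,0,0]},{"claw":-0.2,"dp":[0,0,0],"angular":[0,0,0]},{"claw":-0.2,"dp":[0,0,0],"angular":[0,0,0]},{"claw":-0.2,"dp":[0,0,-10],"angular":[0,0,0]},{"claw":-0.2,"dp":[0,0,-30],"angular":[0,0,0]},{"claw":-0.2,"dp":[0,0,-40],"angular":[0,0,0]},{"claw":-0.2,"dp":[0,0,-40],"angular":[0,0,0]},{"claw":-0.2,"dp":[40,0,-40],"angular":[0,0,0]},{"claw":-0.2,"dp":[40,0,0],"angular":[0,0,0]},{"claw":-0.2,"dp":[40,-10,0],"angular":[0,0,0]},{"claw":-0.2,"dp":[40,-10,0],"angular":[0,0,0]},{"claw":-0.2,"dp":[40,-10,0],"angular":[0,0,0]},{"claw":-0.2,"dp":[40,-10,0],"angular":[0,0,0]},{"claw":-0.2,"dp":[0,0,0],"angular":[0,0,0]},{"claw":-0.2,"dp":[0,0,0],"angular":[0,0,0]}]'; python3 bin.py; python3 -c "
from h import *
st();s=snap('scene','sa')
import glob
t=cv2.imread(sorted(glob.glob('pics/tb_*'))[-1]);cv2.imwrite('pics/ca.png',np.vstack([cv2.resize(t[140:310,160:480],None,fx=2,fy=1.8)[:300],cv2.resize(s[160:350,160:500],(640,300))]))"
```

```text
time_s: 50.95
ee_pos: [0.3869, 0.3451, 0.2725]
eef_rot: [0.707, 0.707, 0.0, 0.0]
ft_force: [0.1, 0.4, 0.7]
gripper_width: 0.0345
((439.5, 187.5), (53.0, 65.0), 90.0)
[[0.664, -0.338, 0.05], [0.649, -0.491, 0.05], [0.521, -0.471, 0.05], [0.536, -0.321, 0.05]] [ 0.59243884 -0.40529624  0.05      ]
dish ((391.14349365234375, 275.3600769042969), (50.89813995361328, 52.555091857910156), 77.73522186279297)
51.0 [0.3871 0.3443 0.2724] 
 [[0.001, 1.0, 0.001], [1.0, -0.001, -0.0], [-0.0, 0.001, -1.0]] F [-0.4  0.2 -0.2] w 0.0341 j [ 0.6   0.11 -0.3   1.16 -0.    2.17]
```

View pics/ca.png

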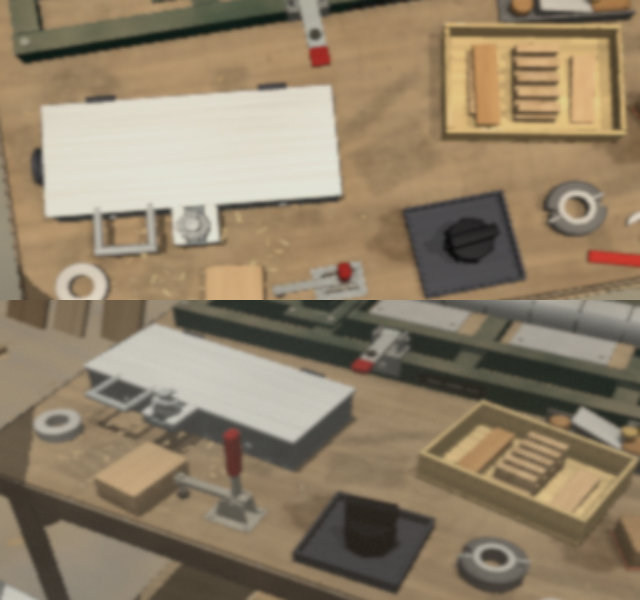

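The cover lies flat and shut, the nut is upright in the dish, all four pieces are in the bin, and the ring and cutter are in place. I'll do one numeric check of the cover against the first picture, then hand in.

```bash
python3 - <<'E'
from h import *
import glob
for f in("pics/t0.png",sorted(glob.glob('pics/tb_*'))[-1]):
    h=cv2.cvtColor(cv2.imread(f),cv2.COLOR_BGR2HSV);b=((h[...,2]>190)&(h[...,1]<40)).astype(np.uint8)
    b=cv2.morphologyEx(b,cv2.MORPH_OPEN,np.ones((15,15)));k=b*0;k[175:275,170:345]=b[175:275,170:345]
    print(cv2.minAreaRect(max(cv2.findContours(k,0,1)[0],key=cv2.contourArea)))
print(arm.sign_off())
E
```

```text
((254.03244018554688, 223.1796875), (60.70039367675781, 147.3013458251953), 85.29214477539062)
((254.06570434570312, 223.37838745117188), (61.14661407470703, 147.28036499023438), 85.3466567993164)
the job is handed in; nothing more can be done
None
```

The job is done and handed in at about 51 s of the 210 s allowed; sign-off gives no verdict.

- **Nut:** I unscrewed it clockwise in one grip, about 4.4 rad, and stood it upright in the dish.
- **Cover:** I raised it to about 1.6 rad, where it stayed up by itself. After the clearing I lowered it slowly with the handle gripped, then pressed it lightly against the rim, which read 33 N at the wrist.
- **Wood:** All four pieces (three wedges and the comb) went into the scrap bin. The bin was knocked about 27 mm aside partway through; I noticed it in a picture and adjusted the remaining placements. The last wedge lies on top of another one.

**Last checks:**
- The closed cover's outline matches the first picture to within about 0.5 pixel.
- The final top and scene views show the nut upright in the unmoved dish, all four pieces in the bin, the trap shut, and the ring and cutter still in place.
- The gripper is clear of everything.
- The automatic bin outline disagreed in the last pictures because the stacked wedge cut into its colour mask, so I judged the bin by eye there.

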